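# Check-weigh the bottles of casting grain on the bench balance

## Task

With the beam arrested, stand every blue-capped bottle of casting grain on the balance's square pan and the brass check weight on its round plate; then press the red arrest lever fully down to release the beam, give the bottles a second or two to sink and settle, and lift the lever fully up again to arrest it. With the beam arrested again, log the weighing with a full stroke of the counter's lever to its stop and let it spring back, and finish with all the bottles upright in the green tray and the weight back in its wooden dish. Never handle the bottles or the weight while the beam is free, and leave the other things on the bench where they are.

Things in the scene. Friction and masses are not known exactly. Their poses are not given: they have to be found in the camera images.
- balance: two-pan bench balance, fixed: dark grey cast base 130 mm (x) by 300 mm (y), top at 36 mm. Origin: underside centre; its -x side (front, with the red lever) faces the robot, +y is the square-pan side. The beam lies along y, pivot at height 95 mm; pans stay level as it tips. Arrested, both pan floors are at height 127 mm
- beam (a joint): the beam's tilt, rad: 0 level, positive when the square pan is down; free range -0.09 to 0.09 (pans move 9 mm). Arrested, forks hold it level; free, it is oil-damped and takes up to about 2 s to sink
- arrest_lever (a joint): the arrest lever, rad: 0 fully up (beam arrested, as at the start), 0.8 fully down (beam free). It stays where it is left; moving it takes 3 to 5 N at the knob. The beam follows the lever down and is wholly free beyond 0.68; it is held level only with the lever fully back up
- arrest_knob (a point): centre of the red ball, 25 mm diameter, at the end of the 10 mm thick arrest lever, which points from the balance's front towards the robot. Up (joint 0): 143 mm in front of the balance's origin, height 124 mm. Down (joint 0.8): 163 mm in front, height 57 mm. Nothing above it: pinch it from above across the balance's y and carry it round its arc
- arrest_hinge (a point): the arrest lever's hinge, axis along the balance's y, 74 mm in front of the balance's origin at height 66 mm; the ball's centre is 90 mm from it
- goods_pan_floor (a point): centre of the floor of the square steel pan, 150 mm square inside (144 mm along y), with a rim 30 mm high, for the bottles; 100 mm to +y of the beam's pivot, height 127 mm. Axes those of the balance
- weight_plate_floor (a point): centre of the floor of the round steel plate for the weight, 115 mm inside diameter with a rim 10 mm high; 100 mm to -y of the pivot, height 127 mm
- counter: lever-stroke counter, fixed: grey box 80 x 56 mm, top at 52 mm, four white number drums on top, on a 100 x 75 mm foot. Origin: underside centre. Its lever is on its -y side
- count_lever (a joint): the counter's lever, rad: 0 at rest, leaning 0.4 rad to the counter's +x from upright; grows as it swings about the counter's y axis towards the counter's -x (front), to a stop at 0.8, where it leans 0.4 rad to -x. A spring brings it back; 0.6 to 1.8 N at the tip
- count_tip (a point): centre of the black roller grip, 18 mm diameter and 24 mm long along the counter's y, at the end of the counter's lever; 80 mm from the lever's hinge, which is 46 mm to the counter's -y of its origin at height 28 mm. At rest the tip is 31 mm to +x of the hinge at height 102 mm; upright 108 mm
- bottle1: grain bottle, loose: grey cylinder 50 mm diameter and 50 mm high with a paper band, shoulder to 62 mm, and a bright blue screw cap 28 mm diameter from 60 to 84 mm height (grip the cap); 0.28 to 0.38 kg, hidden. Origin: centre of the underside, z up. There are two or three of these; an absent one is None
- bottle2: grain bottle, loose: grey cylinder 50 mm diameter and 50 mm high with a paper band, shoulder to 62 mm, and a bright blue screw cap 28 mm diameter from 60 to 84 mm height (grip the cap); 0.28 to 0.38 kg, hidden. Origin: centre of the underside, z up. There are two or three of these; an absent one is None
- bottle3: grain bottle, loose: grey cylinder 50 mm diameter and 50 mm high with a paper band, shoulder to 62 mm, and a bright blue screw cap 28 mm diameter from 60 to 84 mm height (grip the cap); 0.28 to 0.38 kg, hidden. Origin: centre of the underside, z up. There are two or three of these; an absent one is None
- weight: brass check weight, loose, 0.5 kg: cylinder 45 mm diameter, 38 mm high, with a knob 26 mm diameter from 47 to 66 mm height (grip the knob). Origin: centre of the underside. Any two bottles outweigh it
- dish: the weight's round dark wooden dish, fixed, 96 mm outside and 80 mm inside diameter, floor at 6 mm, rim at 12 mm, blue felt inside. Origin: underside centre
- tray: green tray for the weighed bottles, fixed, 180 mm square, inside 170 mm square, floor at 5 mm, rim at 30 mm. Origin: underside centre; axes along its sides
- bench_block: bystander: square steel bench block, 65 x 65 x 22 mm
- mandrel: bystander: dark steel ring mandrel, 275 mm long, lying
- hammer: bystander: hammer, lying
- flux_jar: bystander: white jar with an orange lid, 62 mm diameter, 75 mm high
- plier: bystander: red-handled pliers, 140 mm, lying
- stone_dish: bystander: white bowl, 84 mm diameter
- ring_clamp: bystander: wooden ring clamp, 120 mm, lying
Not all that is in view belongs to the job. Of the things like the weight, leave any that is pink, purple or turquoise; of the rest the larger one is meant.

How it is judged:
On the way, in this order (a step that is already met when the one before it is completed fails the run):
1. with the beam arrested, every bottle stands on the square pan and the check weight on the round plate, all let go (x of bottle1 in the frame of goods_pan_floor between -0.07 and 0.07 m and y of bottle1 in the frame of goods_pan_floor between -0.07 and 0.07 m and z of bottle1 in the frame of goods_pan_floor between -0.006 and 0.006 m and angle between each of bottle1, bottle2, bottle3, weight's own z axis and vertical below 0.2 rad and x of bottle2 in the frame of goods_pan_floor between -0.07 and 0.07 m and y of bottle2 in the frame of goods_pan_floor between -0.07 and 0.07 m and z of bottle2 in the frame of goods_pan_floor between -0.006 and 0.006 m and x of bottle3 in the frame of goods_pan_floor between -0.07 and 0.07 m and y of bottle3 in the frame of goods_pan_floor between -0.07 and 0.07 m and z of bottle3 in the frame of goods_pan_floor between -0.006 and 0.006 m and horizontal distance between weight and weight_plate_floor below 0.05 m and z of weight in the frame of weight_plate_floor between -0.006 and 0.006 m and value of joint arrest_lever below 0.1 rad and value of joint beam between -0.03 and 0.03 rad and contact force between the fingers and bottle1 below 0.5 N and contact force between the fingers and bottle2 below 0.5 N and contact force between the fingers and bottle3 below 0.5 N and contact force between the fingers and weight below 0.5 N), for 0.3 s.
2. the arrest lever is fully down and the loaded square pan has sunk, everything still standing on it, for a second (value of joint arrest_lever above 0.68 rad and value of joint beam above 0.065 rad and x of bottle1 in the frame of goods_pan_floor between -0.07 and 0.07 m and y of bottle1 in the frame of goods_pan_floor between -0.07 and 0.07 m and z of bottle1 in the frame of goods_pan_floor between -0.006 and 0.006 m and angle between each of bottle1, bottle2, bottle3, weight's own z axis and vertical below 0.2 rad and x of bottle2 in the frame of goods_pan_floor between -0.07 and 0.07 m and y of bottle2 in the frame of goods_pan_floor between -0.07 and 0.07 m and z of bottle2 in the frame of goods_pan_floor between -0.006 and 0.006 m and x of bottle3 in the frame of goods_pan_floor between -0.07 and 0.07 m and y of bottle3 in the frame of goods_pan_floor between -0.07 and 0.07 m and z of bottle3 in the frame of goods_pan_floor between -0.006 and 0.006 m and horizontal distance between weight and weight_plate_floor below 0.05 m and z of weight in the frame of weight_plate_floor between -0.006 and 0.006 m), for 1 s.
3. the lever is fully up and the beam level and arrested again, with the load still on (value of joint arrest_lever below 0.1 rad and value of joint beam between -0.03 and 0.03 rad and x of bottle1 in the frame of goods_pan_floor between -0.07 and 0.07 m and y of bottle1 in the frame of goods_pan_floor between -0.07 and 0.07 m and z of bottle1 in the frame of goods_pan_floor between -0.006 and 0.006 m and angle between each of bottle1, bottle2, bottle3, weight's own z axis and vertical below 0.2 rad and x of bottle2 in the frame of goods_pan_floor between -0.07 and 0.07 m and y of bottle2 in the frame of goods_pan_floor between -0.07 and 0.07 m and z of bottle2 in the frame of goods_pan_floor between -0.006 and 0.006 m and x of bottle3 in the frame of goods_pan_floor between -0.07 and 0.07 m and y of bottle3 in the frame of goods_pan_floor between -0.07 and 0.07 m and z of bottle3 in the frame of goods_pan_floor between -0.006 and 0.006 m and horizontal distance between weight and weight_plate_floor below 0.05 m and z of weight in the frame of weight_plate_floor between -0.006 and 0.006 m), for 0.3 s.
4. the counter's lever is swung to its stop, the beam being arrested (value of joint count_lever above 0.72 rad and value of joint arrest_lever below 0.1 rad and value of joint beam between -0.03 and 0.03 rad), for 0.05 s.
At the end, for the whole second after the job is handed in: Every bottle stands in the green tray (origin within 68 mm of its centre along each tray axis), the weight in its dish (within 24 mm of its centre), upright within 0.15 rad, at rest; arrest lever up (under 0.10), beam level (within 0.03), counter lever back (under 0.08) (x of bottle1 in the frame of tray between -0.068 and 0.068 m and y of bottle1 in the frame of tray between -0.068 and 0.068 m and z of bottle1 in the frame of tray between -0.001 and 0.011 m and angle between each of bottle1, bottle2, bottle3, weight's own z axis and vertical below 0.15 rad and linear speed of each of bottle1, bottle2, bottle3, weight below 0.02 m/s and x of bottle2 in the frame of tray between -0.068 and 0.068 m and y of bottle2 in the frame of tray between -0.068 and 0.068 m and z of bottle2 in the frame of tray between -0.001 and 0.011 m and x of bottle3 in the frame of tray between -0.068 and 0.068 m and y of bottle3 in the frame of tray between -0.068 and 0.068 m and z of bottle3 in the frame of tray between -0.001 and 0.011 m and horizontal distance between weight and dish below 0.024 m and z of weight in the frame of dish between 0.001 and 0.012 m and value of joint arrest_lever below 0.1 rad and value of joint beam between -0.03 and 0.03 rad and value of joint count_lever below 0.08 rad); the robot touches nothing.
It fails at once if a bottle or the weight is handled while the beam is free (value of joint arrest_lever above 0.35 rad and (contact force between the fingers and bottle1 above 1 N or contact force between the fingers and bottle2 above 1 N or contact force between the fingers and bottle3 above 1 N or contact force between the fingers and weight above 1 N)).
It fails at once if another thing on the bench is moved more than 30 mm (distance of any of bench_block, mandrel, hammer, flux_jar, plier, stone_dish, ring_clamp from where it was at the start of the episode above 0.03 m).
Of bottle1, bottle2, bottle3 only 2 to 3 are there at a start; the rules pass over those that are not, and their reading is None.
At some moment in a run one of bottle1, bottle2, bottle3, weight may be knocked a few centimetres aside while the robot is not near it.
It also fails if it takes over 210 s, if anything falls off the work surface, if the arm or the gripper's body presses on something with over 40 N, if the wrist force passes 120 N, or if a joint passes its speed limit or range.

## Robot

A 6-joint arm with a two-finger parallel gripper is mounted at the origin on the work surface. World frame = base frame: x ahead of the robot, y to its left, z up, the work surface at z = 0. Lengths are in m, angles in rad, forces in N, time in s.
With the tool pointing down it reaches from about 0.3 to 0.775 m from the base axis. Payload 14.6 kg.
Tool frame: the origin (TCP) lies midway between the tips of the shut fingers; the grasp point (between the pads) lies 19 mm behind it (ctrl.pinch_z is the z of the grasp point in the tool frame, in m); z points along the fingers, y is the line along which they close (so a half turn about z gives the same grasp; the last joint's range is limited). The gripper opens to 94 mm and grips with 3 to 60 N. Pads are 16 mm wide; open, the fingers measure 119 mm over their backs; the gripper's body (75 mm by 177 mm) begins 78 mm behind the grasp point.
Start: joints at [-1.384, 0.3, 1.521, -0, 1.321, -0.067], TCP at [0.138, -0.532, 0.205] pointing down, gripper open.
Joint ranges: [-3.03, 3.03], [-0.79, 2.21], [0.23, 2.52], [-1.04, 4.18], [0, 3.07], [-2.55, 2.55]. Speed limits (rad/s): [2.22, 2.22, 2.57, 3.14, 3.14, 3.14].

## Interface

Orientations are given as [roll, pitch, yaw] about the fixed x, y, z axes, in that order (R = Rz(yaw) Ry(pitch) Rx(roll)).
In Python, from station import ctrl, camera, ticket gives the robot as it stands. The module is installed in compiled form; this text tells all that it offers.
- The arm moves only by the shell command python3 -m inch 'ROWS' [FORCE]. ROWS is text: rows parted by semicolons, each of 7 numbers parted by spaces: the opening, from -1 (shut) to 1 (fully open), then the shift along the tool's x, y, z in units of 0.03 m (1.0 is 0.03 m), then the turn, a rotation vector about the tool's x, y, z in units of 10 degrees (1.0 is 10 degrees). In form: grip dx dy dz rx ry rz; .... A call has 1 to 10 rows; each row shifts and turns the commanded pose from where the row before left it, along the tool's axes as they then stand; what a row does not reach is not made up. A row lasts 1/8 s, in which the tool goes at most 62.5 mm and 10.7 degrees, less where a joint would pass 70% of its speed; a pose out of reach is approached as far as the arm can. A call with a number of a shift or a turn outside -1 to 1 is refused whole. A call with a gripper value outside its range is refused whole. The fingers move at their own pace and stop on an object; FORCE is the grip in N (left out, the last holds). Time passes only in rows, so rows that do not move let the fingers close. It gives the time, the measured TCP pose, the force, the opening and the grip force at its end, in the units of the state.
- ctrl.get_obs(): the state, without advancing time (a new reading comes with each control period).
- camera(name): name is "scene" or "side" or "wrist"; returns a dict with "img" (400x640x3 uint8, blue, green, red), "range_z" (400x640 float32, m along the optical axis (not along the pixel's ray), 0 where there is no reading), "intrinsics" (3x3 intrinsics, pixels), "view" (4x4, takes a point from world to camera coordinates). Camera axes: x right, y down, z forward; pixel columns grow to the right and rows downward; lengths in m; the calibration is good to about 2 mm. A picture is of the moment at which its call begins.
- ticket.hand_in(): hands the job in; it is judged then, once.
The state is a dict: "time_s": time; "qpos": joint angles; "joint_vel": joint speeds; "tau": joint torques, N m; "ee_pos": TCP position; "eef_rot": TCP orientation; "force": force on the tool from outside, world axes, zero at the start; "moment": the same for the moment, N m; "grip_width": finger opening in m; "grip_force": force on a finger pad.
Only numpy, scipy, OpenCV 4.12 (cv2) and the standard library are available. Lean on these libraries where they do the work, as an engineer would, in place of code of your own. Each camera call takes 0.05 s, during which the arm holds its last target. There are 200 camera calls.

## Working session

There is one attempt and no reset: what is moved stays moved. The work goes in short steps, Python scripts to look and compute and a shell command to move; the robot and the scene stay as the last step left them, time stands still between calls to the robot, and variables do not carry over. Pictures are saved under pics/ and viewed, at most 14 in all, crops included, and the job is handed in when it is done.

```bash
mkdir -p pics; cat > h.py <<'E'
import numpy as np, cv2
from station import ctrl, camera
def pts(c):
    z=c['range_z'];K=c['intrinsics'];v,u=np.mgrid[:z.shape[0],:z.shape[1]]
    P=np.stack([(u-K[0,2])/K[0,0]*z,(v-K[1,2])/K[1,1]*z,z],-1)
    M=np.linalg.inv(c['view']);return P@M[:3,:3].T+M[:3,3]
def snap(n,f):
    c=camera(n);cv2.imwrite('pics/'+f,c['img']);return c
E
python3 - <<'E'
from h import *
o=ctrl.get_obs();print(o,ctrl.pinch_z)
for n in['scene','side']:
    c=snap(n,n+'0.png');np.savez(n+'0.npz',**c);print(n,np.round(np.linalg.inv(c['view']),2).tolist(),(c['range_z']==0).mean())
E
```

```text
{'time_s': 0.0, 'qpos': array([-1.38358814e+00,  3.00480957e-01,  1.52164025e+00, -1.78670736e-05,
        1.32072492e+00, -6.66032498e-02]), 'joint_vel': array([ 0.00207125,  0.00072493, -0.00109438, -0.00198475, -0.00033827,
        0.00013483]), 'tau': array([-3.38889868e-04, -5.31804729e+01, -3.52741456e+01,  7.06728618e-02,
        2.43513932e-02, -9.86362625e-05]), 'ee_pos': array([ 0.13803812, -0.53209095,  0.20485591]), 'eef_rot': array([-3.14034080e+00, -6.61565394e-05,  2.53815832e-01]), 'force': array([-0.45366774, -0.73506046,  0.71697305]), 'moment': array([-0.018364  , -0.04971293,  0.03506243]), 'grip_force': 0.0, 'grip_width': 0.0943834496491378} -0.0188
scene [[0.71, 0.59, -0.39, 1.03], [0.71, -0.59, 0.38, -0.52], [-0.01, -0.55, -0.84, 1.11], [0.0, 0.0, 0.0, 1.0]] 0.00380078125
side [[-0.72, -0.35, 0.59, -0.21], [-0.69, 0.4, -0.6, 0.73], [-0.02, -0.85, -0.53, 0.79], [0.0, 0.0, 0.0, 1.0]] 0.00396484375
```

View pics/scene0.png

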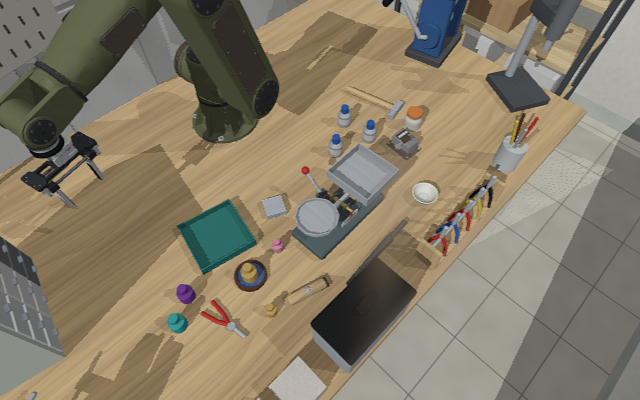

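View pics/side0.png

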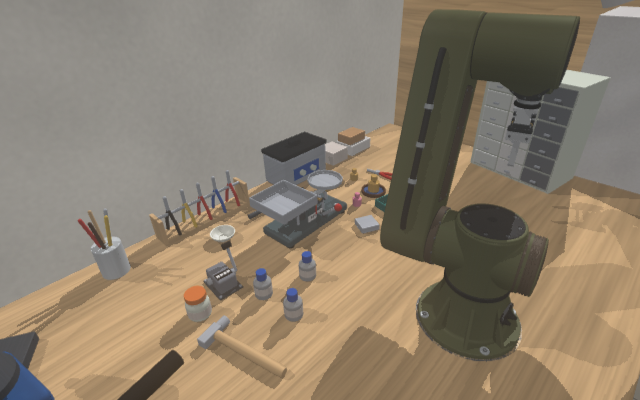

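Three blue-capped bottles are visible in scene at caps (345,108), (370,124) and (336,139). Candidates for the weight are brass in the dish (249,271), small brass (271,310), pink (277,244), purple (185,293) and turquoise (177,322). By the description it is the larger brass one, at (249,271). I'll check this in a crop and measure.

```bash
cat > m.py <<'E'
from h import *
def circ(xy):
    A=np.c_[2*xy,np.ones(len(xy))];s=np.linalg.lstsq(A,(xy**2).sum(1),rcond=None)[0];return s[0],s[1],np.sqrt(s[2]+s[0]**2+s[1]**2)
def comps(c,m,minA=15):
    P=pts(c);n,l,st,ce=cv2.connectedComponentsWithStats(m.astype(np.uint8));
    return [(ce[i],P[l==i]) for i in range(1,n) if st[i,4]>=minA]
E
python3 - <<'E'
from m import *
np.set_printoptions(precision=4,suppress=True)
for n in['scene','side']:
    c=dict(np.load(n+'0.npz'));P=pts(c);hsv=cv2.cvtColor(c['img'],cv2.COLOR_BGR2HSV);H,S,V=[hsv[...,i].astype(int) for i in range(3)]
    z=P[...,2]; inb=(P[...,0]>.1)&(P[...,0]<.9)&(abs(P[...,1])<.8)
    print(n)
    for nm,m in dict(cap=(H>100)&(H<125)&(S>120)&(z>.05)&(z<.1)&inb, brass=(H>12)&(H<28)&(S>110)&(z>.02)&(z<.1)&inb, red=((H<6)|(H>174))&(S>150)&(z>.09)&(z<.15)&inb,
       tray=(H>75)&(H<95)&(S>80)&(z<.05)&inb,felt=(H>100)&(H<125)&(z<.03)&(S>80)&inb).items():
        for ce,q in comps(c,m,12): 
            top=q[q[:,2]>q[:,2].max()-.006]; print(nm,ce,len(q),q.min(0),q.max(0),'topmean',top.mean(0),'minrect',cv2.minAreaRect(q[:,:2].astype(np.float32)) if nm=='tray' else '')
    # pan: rims / floor
    m=(z>.12)&(z<.17)&inb&(S<70)
    for ce,q in comps(c,m,100):
        print('hi',ce,len(q),q.min(0),q.max(0)); f=q[(q[:,2]<.134)]; print('  floor',len(f),f.mean(0),cv2.minAreaRect(f[:,:2].astype(np.float32)));
        r=q[q[:,2]>.15]
        if len(r)>30: print('  rim',cv2.minAreaRect(r[:,:2].astype(np.float32)))
    m=(z>.03)&(z<.12)&inb&(V<90)&(P[...,0]>.3)
    for ce,q in comps(c,m,60): 
        print('dark',ce,len(q),q.min(0),q.max(0))
        f=q[(q[:,2]<.041)&(q[:,2]>.032)]
        if len(f)>20: print(cv2.minAreaRect(f[:,:2].astype(np.float32)))
c=cv2.imread('pics/scene0.png');s=cv2.imread('pics/side0.png')
a=cv2.resize(c[220:340,150:310],(640,480),interpolation=3)[:300*1]
cv2.imwrite('pics/crop.png',np.vstack([cv2.resize(c[225:330,160:300],(560,420)[:2])[:300],cv2.resize(s[235:305,190:320],(560,300))]))
E
```

```text
scene
cap [422.7143  45.4206] 126 [0.2672 0.7557 0.0501] [0.3661 0.7998 0.0997] topmean [0.3302 0.7658 0.0967] minrect 
cap [344.3636 108.8909] 55 [0.3289 0.2802 0.0594] [0.3516 0.3065 0.0858] topmean [0.3375 0.2952 0.0826] minrect 
cap [370.0492 124.3934] 61 [0.4361 0.2875 0.0562] [0.4658 0.318  0.0865] topmean [0.4548 0.2996 0.0833] minrect 
cap [335.5625 138.6406] 64 [0.3985 0.1541 0.0619] [0.4254 0.1805 0.086 ] topmean [0.4143 0.1693 0.0827] minrect 
cap [445.4545 224.9394] 33 [0.8651 0.145  0.0517] [0.8881 0.1558 0.0996] topmean [0.8843 0.1528 0.0964] minrect 
brass [414.0443 112.    ] 158 [0.4978 0.4326 0.0579] [0.5518 0.4918 0.0786] topmean [0.523  0.46   0.0745] minrect 
brass [464.6731 202.9808] 52 [0.8577 0.2647 0.0206] [0.8872 0.2771 0.0982] topmean [0.8824 0.273  0.0966] minrect 
brass [348.7895 208.8421] 19 [ 0.6266 -0.0225  0.0339] [0.6559 0.0188 0.0998] topmean [ 0.6454 -0.0176  0.097 ] minrect 
brass [248.4  271.96] 225 [ 0.5468 -0.3654  0.0207] [ 0.5844 -0.3237  0.0748] topmean [ 0.563  -0.3443  0.0716] minrect 
brass [269.9826 309.0174] 115 [ 0.6683 -0.3857  0.0212]
[... 4784 characters left out ...]
2] ((0.6082614064216614, -0.11509968340396881), (0.12173443287611008, 0.12276173382997513), 3.7068519592285156)
hi [283.2405 200.9474] 1825 [0.5182 0.005  0.1226] [0.6828 0.1638 0.161 ]
  floor 935 [0.6095 0.0779 0.1282] ((0.6006569862365723, 0.08479204773902893), (0.15931831300258636, 0.15292519330978394), 2.1602706909179688)
  rim ((0.6008396148681641, 0.08449059724807739), (0.16152463853359222, 0.1538684368133545), 1.7039785385131836)
dark [299.2756 224.4551] 791 [ 0.5185 -0.1031  0.03  ] [0.6556 0.1369 0.0898]
((0.5922839641571045, 0.01882864534854889), (0.23494656383991241, 0.12181152403354645), 89.03075408935547)
dark [173.     219.6829] 82 [0.8522 0.3307 0.0318] [0.8981 0.3453 0.1062]
```

View pics/crop.png

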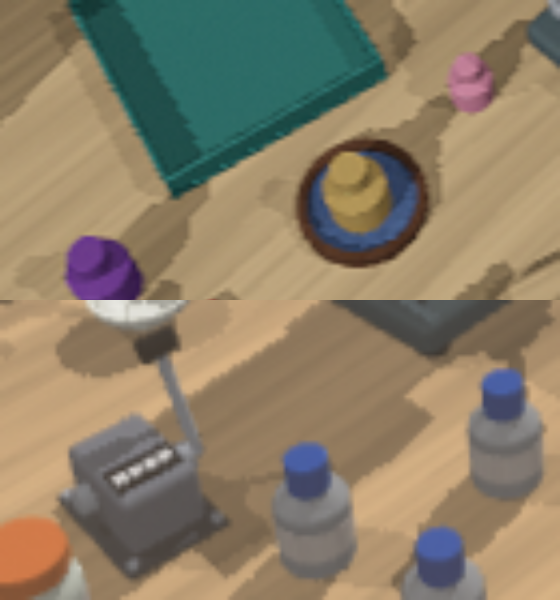

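The crop shows the brass weight in the blue felt dish, clearly larger than the brass one outside it. The counter sits by the bottles with its lever up. Squaring the yaw to 0 makes tool x = +X, tool y = −Y and tool z = −Z.

```bash
python3 -m inch '1 0 0 0 0 0 1; 1 0 0 0 0 0 0.45; 1 1 -0.5 0 0 0 0; 1 1 -0.5 0 0 0 0; 1 1 -0.5 0 0 0 0; 1 1 -0.5 0 0 0 0; 1 1 -0.5 0 0 0 0; 1 1 -0.5 0 0 0 0; 1 1 -0.5 0 0 0 0; 1 1 -0.5 0 0 0 0' 25
python3 -m inch '1 1 -0.5 0 0 0 0; 1 1 -0.5 0 0 0 0; 1 0 0 0 0 0 0'
cat > go.py <<'E'
import sys
from m import *
np.set_printoptions(precision=3,suppress=True)
from scipy.spatial.transform import Rotation as R
def go(t,yaw=0):
    o=ctrl.get_obs();r=R.from_euler('xyz',o['eef_rot']);p=o['ee_pos']
    d=R.from_euler('xyz',[np.pi,0,yaw])
    print('t',round(o['time_s'],2),'at',p,'shift units',r.inv().apply(np.array(t)-p)/.03,'turn',np.degrees((r.inv()*d).as_rotvec())/10)
def look(n,kind,f=None):
    c=camera(n);P=pts(c);hsv=cv2.cvtColor(c['img'],cv2.COLOR_BGR2HSV);H,S,V=[hsv[...,i].astype(int) for i in range(3)];z=P[...,2]
    inb=(P[...,0]>.25)&(P[...,0]<.72)&(abs(P[...,1])<.5)
    if kind=='cap': m=(H>100)&(H<125)&(S>120)&(z>.05)&(z<.24)&inb
    if kind=='brass': m=(H>12)&(H<28)&(S>110)&(z>.03)&(z<.22)&inb
    for ce,q in comps(c,m,12):
        top=q[q[:,2]>q[:,2].max()-.007]
        print(n,kind,ce,len(q),'top mid',(top.min(0)+top.max(0))/2,'mean',top.mean(0))
    if f: cv2.imwrite('pics/'+f,c['img'])
    return c
E
python3 - <<'E'
from go import *
c=look('wrist','brass','w1.png');go([.5605,-.342,.05])
E
```

```text
time_s: 1.35
ee_pos: [0.3789, -0.4115, 0.2052]
eef_rot: [-3.141, 0.0, 0.001]
force: [0.2, -0.5, 1.0]
grip_width: 0.0939
grip_force: 0.0
time_s: 1.72
ee_pos: [0.4392, -0.3811, 0.2048]
eef_rot: [-3.141, 0.001, 0.003]
force: [-0.9, -0.3, 0.1]
grip_width: 0.0942
grip_force: 0.0
wrist brass [279.955  53.193] 2077 top mid [ 0.561 -0.342  0.071] mean [ 0.56  -0.342  0.072]
wrist brass [409.2  245.75] 20 top mid [ 0.443 -0.428  0.207] mean [ 0.444 -0.428  0.206]
wrist brass [408.278 260.5  ] 18 top mid [ 0.435 -0.428  0.208] mean [ 0.436 -0.428  0.207]
t 1.77 at [ 0.438 -0.382  0.205] shift units [ 4.084 -1.313  5.162] turn [-0.003  0.004  0.012]
```

View pics/w1.png

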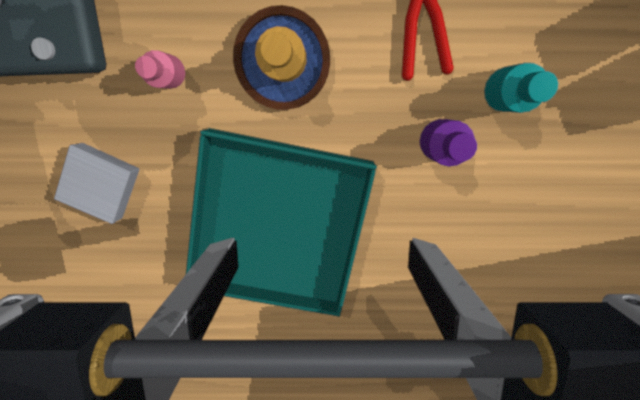

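The wrist view shows the brass weight in its dish at (280,53) and the tray at about (280,220). It puts the weight at (0.561, −0.342), agreeing with the other cameras.

```bash
python3 -m inch '1 1 -0.33 0 0 0 0; 1 1 -0.33 0 0 0 0; 1 1 -0.33 0 0 0 0; 1 1 -0.33 0.15 0 0 0; 1 0.07 0 1 0 0 0; 1 0 0 1 0 0 0; 1 0 0 1 0 0 0; 1 0 0 1 0 0 0;1 0 0 1 0 0 0; 1 0 0 0 0 0 0'
python3 -m inch '-0.9 0 0 0 0 0 0; -0.9 0 0 0 0 0 0; -0.9 0 0 0 0 0 0; -0.9 0 0 0 0 0 0; -0.9 0 0 0 0 0 0' 25
python3 - <<'E'
from go import *
go([.609,-.1166,.25])
E
```

```text
time_s: 3.02
ee_pos: [0.5582, -0.3426, 0.0488]
eef_rot: [-3.139, 0.004, -0.0]
force: [-0.2, -0.1, 1.1]
grip_width: 0.0941
grip_force: 0.0
time_s: 3.65
ee_pos: [0.5601, -0.3424, 0.0511]
eef_rot: [3.142, -0.0, 0.001]
force: [-0.1, -0.7, -0.9]
grip_width: 0.0473
grip_force: 0.0
t 3.65 at [ 0.56  -0.342  0.051] shift units [ 1.637 -7.526 -6.631] turn [ 0.    -0.001  0.005]
```

```bash
python3 -m inch '-0.9 0 0 0 0 0 0; -0.9 0 0 0 0 0 0; -0.9 0 0 0 0 0 0; -0.9 0 0 0 0 0 0; -0.9 0 0 -1 0 0 0; -0.9 0 0 -1 0 0 0; -0.9 0 0 -1 0 0 0; -0.9 0 0 -1 0 0 0; -0.9 0 0 -1 0 0 0; -0.9 0 0 -1 0 0 0'
python3 -m inch '-0.9 0.2 -0.8 -0.6 0 0 0; -0.9 0.2 -1 0 0 0 0; -0.9 0.2 -1 0 0 0 0; -0.9 0.2 -1 0 0 0 0; -0.9 0.2 -1 0 0 0 0; -0.9 0.2 -1 0 0 0 0; -0.9 0.2 -1 0 0 0 0; -0.9 0.23 -0.73 0 0 0 0; -0.9 0 0 0 0 0 0'
python3 - <<'E'
from go import *
go([.609,-.1166,.173]);look('scene','brass')
E
```

```text
time_s: 4.9
ee_pos: [0.5597, -0.3424, 0.2311]
eef_rot: [-3.141, 0.001, 0.001]
force: [-1.0, -0.6, -5.3]
grip_width: 0.025
grip_force: 25.0
time_s: 6.02
ee_pos: [0.6091, -0.1147, 0.2485]
eef_rot: [-3.141, 0.001, 0.003]
force: [-0.6, -0.2, -4.1]
grip_width: 0.0254
grip_force: 25.0
t 6.03 at [ 0.609 -0.115  0.249] shift units [-0.001  0.063  2.517] turn [-0.002  0.004  0.016]
scene brass [414.259 112.604] 139 top mid [0.525 0.457 0.076] mean [0.526 0.459 0.075]
scene brass [329.385 194.   ] 13 top mid [ 0.568 -0.019  0.099] mean [ 0.568 -0.019  0.098]
scene brass [335.118 198.412] 17 top mid [ 0.592 -0.019  0.101] mean [ 0.593 -0.02   0.101]
scene brass [317.514 206.324] 37 top mid [ 0.622 -0.122  0.217] mean [ 0.625 -0.127  0.216]
scene brass [342.421 203.895] 19 top mid [ 0.621 -0.019  0.101] mean [ 0.622 -0.019  0.101]
scene brass [348.762 208.81 ] 21 top mid [ 0.646 -0.018  0.097] mean [ 0.645 -0.017  0.097]
scene brass [269.17  307.057] 53 top mid [ 0.684 -0.37   0.049] mean [ 0.684 -0.369  0.049]
```

```bash
python3 -m inch '-0.9 0 0.06 0.8 0 0 0; -0.9 0 0 0.8 0 0 0; -0.9 0 0 0.5 0 0 0; -0.9 0 0 0.2 0 0 0; -0.9 0 0 0.17 0 0 0; -0.9 0 0 0 0 0 0; 0.2 0 0 0 0 0 0; 0.2 0 0 0 0 0 0; 0.2 0 0 0 0 0 0;0.2 0 0 0 0 0 0'
python3 -m inch '0.2 0 0 -1 0 0 0; 0.2 0 0 -1 0 0 0; 0.2 -1 -1 -0.8 0 0 0; 0.2 -1 -1 0 0 0 0; 0.2 -1 -1 0 0 0 0; 0.2 -1 -1 0 0 0 0; 0.2 -1 -1 0 0 0 0; 0.2 -0.6 -1 0 0 0 0; 0.2 0 -1 0 0 0 0; 0.2 0 0 0 0 0 0'
python3 - <<'E'
from go import *
go([.411,.1715,.066]);look('wrist','cap','w2.png');look('scene','cap');look('side','cap');c=look('side','brass');
E
```

```text
time_s: 7.32
ee_pos: [0.6089, -0.1184, 0.1751]
eef_rot: [3.141, -0.0, 0.001]
force: [0.0, 0.4, -0.1]
grip_width: 0.0562
grip_force: 0.0
time_s: 8.57
ee_pos: [0.4405, 0.0928, 0.2591]
eef_rot: [-3.141, -0.001, 0.003]
force: [-0.2, -0.1, 0.2]
grip_width: 0.0562
grip_force: 0.0
t 8.57 at [0.44  0.093 0.259] shift units [-0.978 -2.626  6.438] turn [-0.001 -0.003  0.018]
wrist cap [119.912 170.658] 799 top mid [0.451 0.304 0.082] mean [0.451 0.304 0.083]
wrist cap [249.023 207.319] 608 top mid [0.412 0.172 0.083] mean [0.412 0.172 0.084]
wrist cap [142.543 270.916] 667 top mid [0.336 0.297 0.083] mean [0.336 0.297 0.083]
scene cap [344.426 108.889] 54 top mid [0.338 0.293 0.083] mean [0.339 0.293 0.083]
scene cap [370.085 124.322] 59 top mid [0.452 0.302 0.083] mean [0.453 0.301 0.083]
scene cap [335.635 138.746] 63 top mid [0.413 0.168 0.084] mean [0.415 0.167 0.083]
side cap [306.135 254.108] 37 top mid [0.408 0.173 0.085] mean [0.409 0.174 0.084]
side cap [260.234 271.574] 47 top mid [0.448 0.307 0.085] mean [0.449 0.306 0.084]
side cap [291.353 291.765] 51 top mid [0.333 0.3   0.085] mean [0.333 0.3   0.085]
side brass [353.684 170.316] 19 top mid [ 0.678 -0.366  0.05 ] mean [ 0.68  -0.365  0.049]
```

View pics/w2.png

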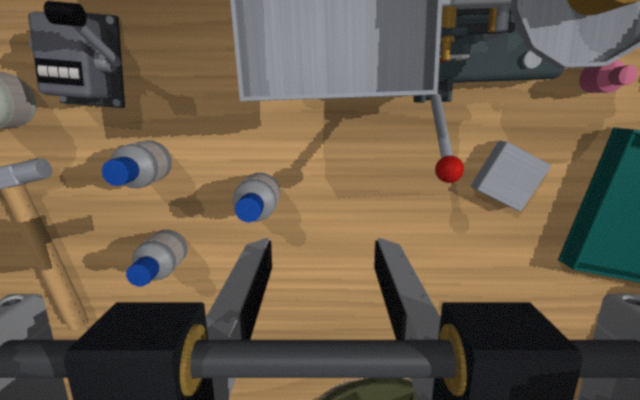

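The wrist view shows the three caps at (249,208), (120,171) and (142,271), the red knob at (450,169) and the counter with its roller at (65,13). Next I grasp bottle C at (0.412, 0.172).

```bash
python3 -m inch '0.2 -0.32 -0.88 0.4 0 0 0; 0.2 -0.32 -0.88 1 0 0 0; 0.2 -0.32 -0.87 1 0 0 0; 0.2 0 0 1 0 0 0; 0.2 0 0 1 0 0 0; 0.2 0 0 1 0 0 0; 0.2 0 0 1 0 0 0; 0.2 0 0 0 0 0 0; -0.9 0 0 0 0 0 0; -0.9 0 0 0 0 0 0' 20
python3 -m inch '-0.9 0 0 0 0 0 0; -0.9 0 0 0 0 0 0; -0.9 0 0 0 0 0 0; -0.9 0 0 -1 0 0 0; -0.9 0 0 -1 0 0 0; -0.9 0 0 -1 0 0 0; -0.9 0 0 -1 0 0 0; -0.9 0 0 -1 0 0 0; -0.9 0 0 -1 0 0 0; -0.9 0 0 -0.5 0 0 0'
python3 - <<'E'
from go import *
g=np.array([.6017,.0835]);y=.0365;Rm=np.array([[np.cos(y),-np.sin(y)],[np.sin(y),np.cos(y)]])
for d in[(.038,0),(-.037,.038),(-.037,-.038)]: print(g+Rm@d)
go([*(g+Rm@[.038,0]),.196])
E
```

```text
time_s: 10.02
ee_pos: [0.4125, 0.1705, 0.068]
eef_rot: [-3.141, -0.002, 0.001]
force: [-0.5, -0.4, 0.3]
grip_width: 0.0398
grip_force: 0.0
time_s: 11.28
ee_pos: [0.4118, 0.1704, 0.2628]
eef_rot: [-3.141, -0.001, 0.001]
force: [0.1, -0.7, -4.1]
grip_width: 0.0274
grip_force: 20.0
[0.64  0.085]
[0.563 0.12 ]
[0.566 0.044]
t 11.28 at [0.412 0.17  0.263] shift units [7.59  2.856 2.232] turn [-0.001 -0.004  0.004]
```

```bash
python3 -m inch '-0.9 0.95 0.36 0 0 0 0; -0.9 0.95 0.36 0 0 0 0; -0.9 0.95 0.36 0 0 0 0; -0.9 0.95 0.36 0 0 0 0; -0.9 0.95 0.36 0 0 0 0; -0.9 0.95 0.36 0 0 0 0; -0.9 0.95 0.36 0 0 0 0; -0.9 0.95 0.36 0 0 0 0; -0.9 0 0 0.6 0 0 0; -0.9 0 0 0.6 0 0 0'
python3 -m inch '-0.9 0 0 0.6 0 0 0; -0.9 0 0 0.3 0 0 0; -0.9 0 0 0.12 0 0 0; -0.9 0 0 0 0 0 0; 0.2 0 0 0 0 0 0; 0.2 0 0 0 0 0 0; 0.2 0 0 0 0 0 0; 0.2 0 0 -1 0 0 0; 0.2 0 0 -1 0 0 0; 0.2 0 0 0 0 0 0'
python3 - <<'E'
from go import *
go([.4515,.304,.068]);look('scene','cap');look('side','cap')
E
```

```text
time_s: 12.52
ee_pos: [0.6391, 0.0843, 0.2235]
eef_rot: [3.141, 0.002, 0.001]
force: [0.7, 0.1, -2.8]
grip_width: 0.0273
grip_force: 20.0
time_s: 13.78
ee_pos: [0.6405, 0.0842, 0.2577]
eef_rot: [-3.141, -0.004, 0.001]
force: [0.3, 0.4, -0.8]
grip_width: 0.0562
grip_force: 0.0
t 13.78 at [0.641 0.084 0.258] shift units [-6.324 -7.328  6.298] turn [-0.002 -0.025  0.004]
scene cap [344.364 108.891] 55 top mid [0.341 0.295 0.085] mean [0.339 0.293 0.084]
scene cap [373.582 167.473] 91 top mid [0.642 0.081 0.21 ] mean [0.642 0.082 0.211]
side cap [273.5 178. ] 34 top mid [0.634 0.087 0.212] mean [0.634 0.088 0.212]
side cap [265.459 260.189] 37 top mid [0.473 0.268 0.085] mean [0.474 0.268 0.085]
side cap [291.191 291.638] 47 top mid [0.333 0.3   0.085] mean [0.333 0.3   0.085]
```

Bottle B has been knocked to about (0.477, 0.266). I'll approach and look again with the wrist camera.

```bash
python3 -m inch '0.2 -1 -0.75 0 0 0 0; 0.2 -1 -0.75 0 0 0 0; 0.2 -1 -0.75 0 0 0 0; 0.2 -1 -0.75 0 0 0 0; 0.2 -1 -0.75 0 0 0 0; 0.2 -1 -0.75 0 0 0 0; 0.2 -1 -0.75 0 0 0 0; 0.2 0 -0.75 0 0 0 0; 0.2 0 0 0 0 0 0'
python3 - <<'E'
from go import *
c=look('wrist','cap');np.savez('w3.npz',**c);go([.477,.266,.067]);look('scene','cap')
E
```

```text
time_s: 15.0
ee_pos: [0.4291, 0.2647, 0.2541]
eef_rot: [3.141, 0.002, 0.002]
force: [-0.1, -0.1, -1.0]
grip_width: 0.0564
grip_force: 0.0
wrist cap [320.527 136.185] 620 top mid [0.476 0.267 0.083] mean [0.476 0.267 0.084]
wrist cap [292.585 264.002] 578 top mid [0.336 0.298 0.082] mean [0.336 0.298 0.084]
t 15.05 at [0.429 0.264 0.254] shift units [ 1.599 -0.07   6.236] turn [0.005 0.009 0.01 ]
scene cap [344.364 108.891] 55 top mid [0.339 0.294 0.082] mean [0.339 0.294 0.082]
scene cap [368.383 134.05 ] 60 top mid [0.48  0.263 0.082] mean [0.479 0.263 0.083]
scene cap [373.548 167.258] 93 top mid [0.641 0.081 0.213] mean [0.641 0.081 0.211]
```

```bash
python3 -m inch '0.2 0.8 -0.04 0.2 0 0 0; 0.2 0.76 -0.04 1 0 0 0; 0.2 0 0 1 0 0 0; 0.2 0 0 1 0 0 0; 0.2 0 0 1 0 0 0; 0.2 0 0 1 0 0 0; 0.2 0 0 1 0 0 0; 0.2 0 0 0 0 0 0; -0.9 0 0 0 0 0 0; -0.9 0 0 0 0 0 0' 20
python3 -m inch '-0.9 0 0 0 0 0 0; -0.9 0 0 0 0 0 0; -0.9 0 0 0 0 0 0; -0.9 0 0 -1 0 0 0; -0.9 0 0 -1 0 0 0; -0.9 0 0 -1 0 0 0; -0.9 0 0 -1 0 0 0; -0.9 0 0 -1 0 0 0; -0.9 0 0 -1 0 0 0; -0.9 0 0 -0.5 0 0 0'
python3 - <<'E'
from go import *
go([.563,.120,.196])
E
```

```text
time_s: 16.35
ee_pos: [0.4771, 0.2666, 0.0705]
eef_rot: [-3.141, -0.002, 0.001]
force: [0.4, 0.5, 0.1]
grip_width: 0.0398
grip_force: 0.0
time_s: 17.6
ee_pos: [0.4766, 0.2665, 0.2653]
eef_rot: [-3.141, -0.001, 0.001]
force: [0.1, -0.3, -3.6]
grip_width: 0.0272
grip_force: 20.0
t 17.6 at [0.477 0.267 0.265] shift units [2.875 4.887 2.309] turn [-0.002 -0.005  0.005]
```

```bash
python3 -m inch '-0.9 0.575 0.98 0 0 0 0; -0.9 0.575 0.98 0 0 0 0; -0.9 0.575 0.98 0 0 0 0; -0.9 0.575 0.98 0 0 0 0; -0.9 0.575 0.97 0 0 0 0; -0.9 0 0 0.6 0 0 0; -0.9 0 0 0.6 0 0 0; -0.9 0 0 0.6 0 0 0; -0.9 0 0 0.3 0 0 0; -0.9 0 0 0.14 0 0 0'
python3 -m inch '-0.9 0 0 0 0 0 0; 0.2 0 0 0 0 0 0; 0.2 0 0 0 0 0 0; 0.2 0 0 0 0 0 0; 0.2 0 0 -1 0 0 0; 0.2 0 0 -1 0 0 0; 0.2 -0.9 -0.9 0 0 0 0; 0.2 -0.9 -0.9 0 0 0 0; 0.2 -0.9 -0.9 0 0 0 0; 0.2 -0.9 -0.9 0 0 0 0'
python3 - <<'E'
from go import *
look('wrist','cap');look('scene','cap');look('side','cap');go([.336,.2975,.068]);
E
```

```text
time_s: 18.85
ee_pos: [0.5627, 0.1198, 0.1966]
eef_rot: [3.141, 0.001, 0.001]
force: [-0.7, -0.9, -0.4]
grip_width: 0.0274
grip_force: 20.0
time_s: 20.1
ee_pos: [0.4539, 0.2285, 0.2573]
eef_rot: [-3.141, -0.0, 0.001]
force: [0.7, 0.3, 0.0]
grip_width: 0.0561
grip_force: 0.0
wrist cap [497.99   56.303] 2298 top mid [0.561 0.121 0.209] mean [0.561 0.122 0.21 ]
wrist cap [269.589 284.947] 151 top mid [0.334 0.29  0.082] mean [0.334 0.289 0.083]
scene cap [344.426 108.889] 54 top mid [0.339 0.295 0.083] mean [0.339 0.293 0.083]
scene cap [361.353 146.6  ] 85 top mid [0.564 0.116 0.209] mean [0.565 0.115 0.209]
scene cap [373.436 167.521] 94 top mid [0.641 0.083 0.209] mean [0.641 0.082 0.209]
side cap [273.714 179.714] 42 top mid [0.634 0.086 0.21 ] mean [0.634 0.087 0.21 ]
side cap [279.077 191.308] 13 top mid [0.562 0.127 0.209] mean [0.562 0.128 0.21 ]
side cap [291.13  291.696] 46 top mid [0.334 0.3   0.084] mean [0.333 0.3   0.085]
t 20.25 at [0.454 0.229 0.258] shift units [-3.937 -2.304  6.316] turn [-0.002 -0.005  0.017]
```

```bash
python3 -m inch '0.2 -0.98 -0.57 0 0 0 0; 0.2 -0.98 -0.57 0.3 0 0 0; 0.2 -0.98 -0.57 1 0 0 0; 0.2 -0.98 -0.57 1 0 0 0; 0.2 0 0 1 0 0 0; 0.2 0 0 1 0 0 0; 0.2 0 0 1 0 0 0; 0.2 0 0 0.97 0 0 0; 0.2 0 0 0 0 0 0; -0.9 0 0 0 0 0 0' 20
python3 -m inch '-0.9 0 0 0 0 0 0; -0.9 0 0 0 0 0 0; -0.9 0 0 0 0 0 0; -0.9 0 0 0 0 0 0; -0.9 0 0 -1 0 0 0; -0.9 0 0 -1 0 0 0; -0.9 0 0 -1 0 0 0; -0.9 0 0 -1 0 0 0; -0.9 0 0 -1 0 0 0; -0.9 0 0 -1 0 0 0'
python3 - <<'E'
from go import *
go([.566,.044,.196])
E
```

```text
time_s: 21.5
ee_pos: [0.338, 0.2962, 0.07]
eef_rot: [-3.141, -0.001, 0.0]
force: [0.3, -0.3, 0.7]
grip_width: 0.0497
grip_force: 0.0
time_s: 22.75
ee_pos: [0.3368, 0.2957, 0.2494]
eef_rot: [3.141, 0.001, 0.001]
force: [0.4, -0.5, -3.6]
grip_width: 0.0273
grip_force: 20.0
t 22.75 at [0.337 0.296 0.249] shift units [7.637 8.395 1.782] turn [0.005 0.006 0.005]
```

```bash
python3 -m inch '-0.9 0.3 1 -0.3 0 0 0; -0.9 0.3 1 0 0 0 0; -0.9 0.3 1 0 0 0 0; -0.9 0.3 1 0 0 0 0; -0.9 0.3 1 0 0 0 0; -0.9 0.3 1 0 0 0 0; -0.9 0.3 1 0 0 0 0; -0.9 0.54 0.7 0 0 0 0; -0.9 1 0.7 0 0 0 0; -0.9 1 0 0 0 0 0'
python3 -m inch '-0.9 1 0 0 0 0 0; -0.9 1 0 0 0 0 0; -0.9 1 0 0 0 0 0; -0.9 0 0 0.6 0 0 0; -0.9 0 0 0.6 0 0 0; -0.9 0 0 0.5 0 0 0;-0.9 0 0 0.23 0 0 0; -0.9 0 0 0.1 0 0 0; -0.9 0 0 0 0 0 0; 0.2 0 0 0 0 0 0'
python3 -m inch '0.2 0 0 0 0 0 0; 0.2 0 0 0 0 0 0; 0.2 0 0 -1 0 0 0; 0.2 0 0 -1 0 0 0; 0.2 -1 0.5 0 0 0 0; 0.2 -1 0.5 0 0 0 0; 0.2 -1 0.5 0 0 0 0; 0.2 -1 0.5 0 0 0 0; 0.2 -1 0 0 0 0 0; 0.2 0 0 0 0 0 0'
python3 - <<'E'
from go import *
look('wrist','cap','w4.png');c=look('wrist','brass');P=pts(c);hsv=cv2.cvtColor(c['img'],cv2.COLOR_BGR2HSV);H,S=hsv[...,0].astype(int),hsv[...,1]
m=((H<6)|(H>174))&(S>150)&(P[...,2]>.05)&(P[...,2]<.17)
for ce,q in comps(c,m,30): print('red',ce,(q.min(0)+q.max(0))/2,q.max(0))
go([.4625,-.021,.108])
E
```

```text
time_s: 24.0
ee_pos: [0.477, 0.0428, 0.2575]
eef_rot: [3.141, 0.001, -0.001]
force: [-1.4, -0.1, -3.2]
grip_width: 0.027
grip_force: 20.0
time_s: 25.25
ee_pos: [0.5669, 0.0442, 0.1979]
eef_rot: [-3.142, -0.002, 0.001]
force: [0.1, 0.1, 0.1]
grip_width: 0.0341
grip_force: 0.0
time_s: 26.5
ee_pos: [0.4157, -0.016, 0.2578]
eef_rot: [3.141, -0.002, 0.0]
force: [-0.1, 0.6, 0.8]
grip_width: 0.0562
grip_force: 0.0
wrist cap [102.794   6.687] 729 top mid [0.55  0.119 0.208] mean [0.55  0.118 0.209]
wrist cap [225.407   3.601] 248 top mid [0.553 0.046 0.206] mean [0.552 0.045 0.206]
wrist brass [373.375   1.125] 16 top mid [ 0.584 -0.061  0.084] mean [ 0.583 -0.061  0.083]
wrist brass [323.92   15.753] 275 top mid [ 0.567 -0.016  0.1  ] mean [ 0.568 -0.017  0.099]
red [328.547 141.791] [ 0.463 -0.021  0.132] [ 0.474 -0.009  0.138]
t 26.6 at [ 0.417 -0.016  0.257] shift units [1.511 0.171 4.985] turn [ 0.001 -0.006  0.004]
```

View pics/w4.png

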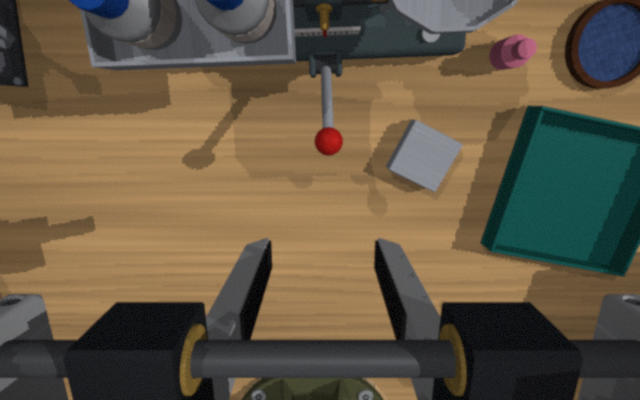

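The knob is at (328,142), i.e. (0.463, −0.021). Bottles stand in the pan, and the bench block is beside the knob at (425,155) but low. Next I verify the load and descend.

```bash
python3 - <<'E'
from go import *
look('scene','cap');c=look('scene','brass');c=look('side','brass','s5.png');look('side','cap')
E
python3 -m inch '0.2 0.75 0.08 1 0 0 0; 0.2 0.76 0.09 1 0 0 0; 0.2 0 0 1 0 0 0; 0.2 0 0 1 0 0 0; 0.2 0 0 1 0 0 0; 0.2 0 0 0.06 0 0 0; 0.2 0 0 0 0 0 0' 15
python3 - <<'E'
from go import *
go([.4625,-.021,.105])
s=cv2.imread('pics/s5.png');a=cv2.resize(s[140:250,220:380],(640,440));cv2.imwrite('pics/s5c.png',a)
E
```

```text
scene cap [361.365 146.647] 85 top mid [0.564 0.116 0.209] mean [0.565 0.117 0.208]
scene cap [345.385 161.458] 96 top mid [0.569 0.041 0.209] mean [0.569 0.042 0.209]
scene cap [373.5   167.576] 92 top mid [0.641 0.082 0.209] mean [0.641 0.082 0.209]
scene brass [414.006 112.05 ] 159 top mid [0.524 0.456 0.078] mean [0.526 0.456 0.077]
scene brass [329.571 194.071] 14 top mid [ 0.571 -0.019  0.099] mean [ 0.571 -0.02   0.099]
scene brass [335.118 198.412] 17 top mid [ 0.593 -0.019  0.103] mean [ 0.593 -0.019  0.102]
scene brass [315.893 213.528] 271 top mid [ 0.613 -0.121  0.194] mean [ 0.612 -0.121  0.193]
scene brass [342.421 203.895] 19 top mid [ 0.621 -0.019  0.101] mean [ 0.621 -0.018  0.1  ]
scene brass [348.909 208.909] 22 top mid [ 0.646 -0.018  0.098] mean [ 0.645 -0.018  0.098]
scene brass [269.311 307.475] 61 top mid [ 0.684 -0.37   0.048] mean [ 0.684 -0.37   0.048]
side brass [324.5   163.636] 22 top mid [ 0.609 -0.116  0.193] mean [ 0.607 -0.115  0.193]
side brass [324.888 173.921] 89 top mid [ 0.604 -0.114  0.174] mean [ 0.603 -0.114  0.173]
side cap [273.677 178.29 ] 31 top mid [0.635 0.086 0.209] mean [0.635 0.087 0.21 ]
side cap [298.5 181. ] 36 top mid [0.565 0.046 0.21 ] mean [0.564 0.047 0.21 ]
side cap [281.6   190.943] 35 top mid [0.558 0.12  0.209] mean [0.557 0.122 0.21 ]
time_s: 27.68
ee_pos: [0.4624, -0.0209, 0.106]
eef_rot: [3.142, -0.001, 0.001]
force: [0.1, 0.1, 0.1]
grip_width: 0.0562
grip_force: 0.0
t 27.68 at [ 0.462 -0.021  0.106] shift units [0.003 0.002 0.035] turn [ 0.    -0.004  0.005]
```

View pics/s5c.png

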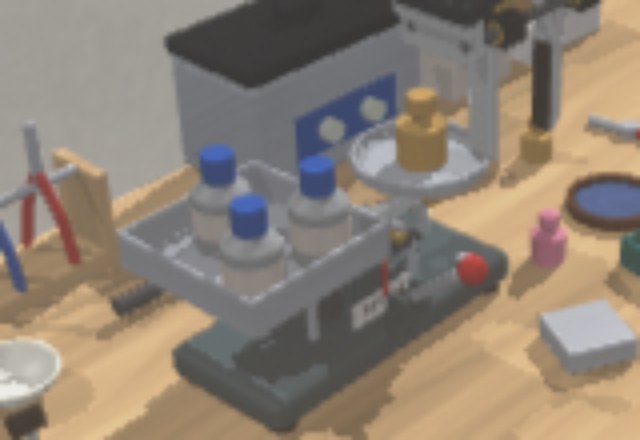

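All three bottles stand upright in the pan, the brass weight is on the round plate, and the knob is at the right. Now I pinch the knob and carry it down its arc.

```bash
python3 -m inch '-0.9 0 0 0 0 0 0; -0.9 0 0 0 0 0 0; -0.9 0 0 0 0 0 0; -0.9 0 0 0 0 0 0; -0.9 0 0 0 0 0 0; -0.9 0 0 0 0 0 0' 25
python3 -m inch '-0.9 -0.18 0 0.24 0 0 0; -0.9 -0.16 0 0.25 0 0 0; -0.9 -0.13 0 0.27 0 0 0; -0.9 -0.10 0 0.28 0 0 0; -0.9 -0.07 0 0.29 0 0 0; -0.9 -0.05 0 0.30 0 0 0; -0.9 -0.01 0 0.30 0 0 0; -0.9 0.02 0 0.32 0 0 0; -0.9 0 0 0 0 0 0; -0.9 0 0 0 0 0 0'
python3 - <<'E'
from go import *
go([.4427,-.0215,.038]);look('scene','cap','p6.png')
E
```

```text
time_s: 28.42
ee_pos: [0.462, -0.0209, 0.1054]
eef_rot: [-3.142, -0.0, 0.001]
force: [-0.6, 0.5, 4.1]
grip_width: 0.0235
grip_force: 25.0
time_s: 29.68
ee_pos: [0.441, -0.0214, 0.0369]
eef_rot: [3.141, 0.001, 0.001]
force: [1.2, -6.5, -3.3]
grip_width: 0.0237
grip_force: 25.0
t 29.68 at [ 0.441 -0.021  0.037] shift units [ 0.057  0.004 -0.038] turn [0.003 0.007 0.004]
scene cap [361.046 148.425] 87 top mid [0.565 0.117 0.203] mean [0.565 0.116 0.202]
scene cap [345.065 163.215] 93 top mid [0.569 0.04  0.201] mean [0.569 0.041 0.201]
scene cap [373.151 169.409] 93 top mid [0.641 0.082 0.202] mean [0.641 0.081 0.201]
```

```bash
R='see rows below'; python3 -m inch '-0.9 0 0 0.05 0 0 0; -0.9 0 0 0 0 0 0; -0.9 0 0 0 0 0 0; -0.9 0 0 0 0 0 0; -0.9 0 0 0 0 0 0; -0.9 0 0 0 0 0 0; -0.9 0 0 0 0 0 0; -0.9 0 0 0 0 0 0; -0.9 0 0 0 0 0 0; -0.9 0 0 0 0 0 0'
python3 -m inch '-0.9 0 0 0 0 0 0; -0.9 0 0 0 0 0 0; -0.9 0 0 0 0 0 0; -0.9 0 0 0 0 0 0; -0.9 0 0 0 0 0 0; -0.9 0 0 0 0 0 0; -0.9 0 0 0 0 0 0; -0.9 0 0 0 0 0 0; -0.9 0 0 0 0 0 0; -0.9 0 0 0 0 0 0'
python3 - <<'E'
from go import *
go([.4427,-.0215,.038]);look('scene','cap')
c=camera('side');P=pts(c);hsv=cv2.cvtColor(c['img'],cv2.COLOR_BGR2HSV);H,S=hsv[...,0].astype(int),hsv[...,1]
m=((H<6)|(H>174))&(S>150)&(P[...,2]>.02)&(P[...,2]<.17)&(P[...,0]<.5)&(P[...,0]>.3)
for ce,q in comps(c,m,5): print('red',ce,(q.min(0)+q.max(0))/2,q.max(0))
E
```

```text
time_s: 30.98
ee_pos: [0.4412, -0.0214, 0.0357]
eef_rot: [3.141, 0.001, 0.001]
force: [0.4, -6.4, 0.2]
grip_width: 0.0233
grip_force: 25.0
time_s: 32.22
ee_pos: [0.4411, -0.0214, 0.0357]
eef_rot: [3.141, 0.001, 0.001]
force: [-0.5, -8.5, 1.0]
grip_width: 0.0234
grip_force: 25.0
t 32.23 at [ 0.441 -0.021  0.036] shift units [ 0.052  0.004 -0.078] turn [0.003 0.004 0.004]
scene cap [361.046 148.425] 87 top mid [0.565 0.116 0.201] mean [0.565 0.116 0.201]
scene cap [345.033 163.163] 92 top mid [0.569 0.043 0.201] mean [0.569 0.042 0.201]
scene cap [373.151 169.409] 93 top mid [0.641 0.082 0.201] mean [0.641 0.081 0.201]
red [343.818 225.727] [ 0.433 -0.016  0.065] [ 0.437 -0.009  0.072]
```

The pan has sunk about 8 mm and is steady, so I lift the lever back up.

```bash
python3 -m inch '-0.9 -0.02 0 -0.36 0 0 0; -0.9 0.01 0 -0.30 0 0 0; -0.9 0.05 0 -0.30 0 0 0; -0.9 0.07 0 -0.29 0 0 0; -0.9 0.10 0 -0.28 0 0 0; -0.9 0.13 0 -0.27 0 0 0; -0.9 0.16 0 -0.25 0 0 0; -0.9 0.18 0 -0.24 0 0 0; -0.9 0.06 0 -0.07 0 0 0; -0.9 0 0 0 0 0 0'
python3 - <<'E'
from go import *
go([.4625,-.021,.105]);look('scene','cap')
E
```

```text
time_s: 33.58
ee_pos: [0.4637, -0.0208, 0.107]
eef_rot: [-3.142, -0.0, 0.001]
force: [-2.0, -1.4, -1.3]
grip_width: 0.0237
grip_force: 25.0
t 33.58 at [ 0.464 -0.021  0.107] shift units [-0.04   0.006  0.067] turn [-0.001 -0.     0.005]
scene cap [361.307 146.636] 88 top mid [0.564 0.117 0.209] mean [0.563 0.117 0.208]
scene cap [345.337 161.463] 95 top mid [0.568 0.043 0.209] mean [0.568 0.043 0.208]
scene cap [373.452 167.581] 93 top mid [0.641 0.082 0.209] mean [0.641 0.082 0.208]
```

```bash
python3 -m inch '0.2 0 0 0 0 0 0; 0.2 0 0 0 0 0 0; 0.2 0 0 0 0 0 0; 0.2 0 0 0 0 0 0; -0.9 0 0 -1 0 0 0; -0.9 0 0 -1 0 0 0; -0.9 0 0 -1 0 0 0; -0.9 0 0 -1 0 0 0; -0.9 0 0 -1 0 0 0; -0.9 0 0 0 0 0 0'
python3 - <<'E'
from m import *
np.set_printoptions(precision=4,suppress=True)
c=dict(np.load('w3.npz'));P=pts(c);z=P[...,2];V=c['img'].max(-1);S=cv2.cvtColor(c['img'],cv2.COLOR_BGR2HSV)[...,1]
b=(P[...,0]>.5)&(P[...,1]>.26)&(P[...,1]<.42)&(P[...,0]<.72)
for nm,m in dict(box=b&(z>.046)&(z<.058),foot=b&(z>.004)&(z<.02)&(V<110),dark=b&(z>.085)&(z<.125)&(V<70),hi=b&(z>.07)&(z<.125)).items():
    for ce,q in comps(c,m,40): print(nm,ce,len(q),q.min(0),q.max(0),cv2.minAreaRect(q[:,:2].astype(np.float32)))
cv2.imwrite('pics/w3c.png',cv2.resize(c['img'][:200,:320],(640,400)))
from station import camera
c=camera('side');P=pts(c);hsv=cv2.cvtColor(c['img'],cv2.COLOR_BGR2HSV);H,S=hsv[...,0].astype(int),hsv[...,1]
m=((H<6)|(H>174))&(S>150)&(P[...,2]>.02)&(P[...,2]<.17)&(P[...,0]<.5)&(P[...,0]>.3)
for ce,q in comps(c,m,5): print('red',ce,(q.min(0)+q.max(0))/2,q.max(0))
E
```

```text
time_s: 34.88
ee_pos: [0.4644, -0.021, 0.2588]
eef_rot: [3.141, -0.004, 0.001]
force: [-0.1, 0.2, -0.7]
grip_width: 0.0053
grip_force: 0.0
box [225.4799  41.9266] 4618 [0.524  0.3325 0.046 ] [0.6039 0.3924 0.0574] ((0.565240204334259, 0.362687349319458), (0.056154776364564896, 0.07991139590740204), 85.5909194946289)
box [271.6818  38.9091] 66 [0.5643 0.3117 0.046 ] [0.5731 0.3201 0.0574] ((0.5681125521659851, 0.3151545822620392), (0.007170655764639378, 0.009745500981807709), 19.22854232788086)
foot [261.2308  25.0909] 143 [0.5766 0.3275 0.0042] [0.6049 0.3361 0.0198] ((0.5906602740287781, 0.33304327726364136), (0.02889159508049488, 0.006705380044877529), 10.368288040161133)
foot [244.3259  84.6463] 902 [0.5134 0.3266 0.004 ] [0.5535 0.403  0.0199] ((0.5357614159584045, 0.3646831512451172), (0.07423526793718338, 0.04067325219511986), 85.87342071533203)
dark [264.2075   5.5072] 347 [0.5807 0.3026 0.085 ] [0.5925 0.3271 0.1115] ((0.5857266783714294, 0.31429755687713623), (0.009566337801516056, 0.025252249091863632), 9.49572467803955)
hi [265.2654   9.5223] 471 [0.5739 0.3026 0.0701] [0.5925 0.3271 0.1115] ((0.5824148058891296, 0.31374359130859375), (0.016282163560390472, 0.025252249091863632), 9.49572467803955)
red [337.7895 206.4737] [ 0.4577 -0.0168  0.1312] [ 0.4648 -0.0085  0.1361]
```

View pics/w3c.png

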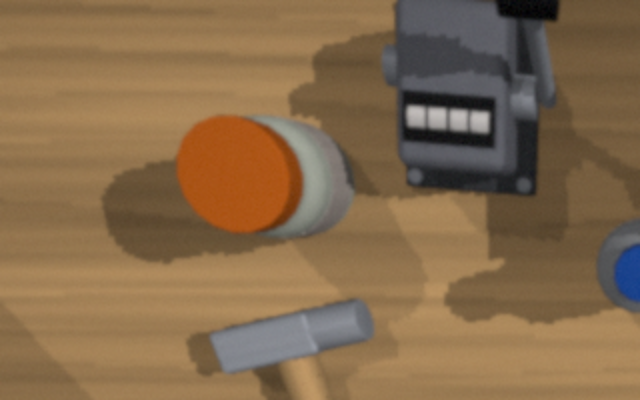

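The counter's box is at (460,80) in the crop, its roller at (528,5), and the jar and hammer are well to the left. I compute the roller at (0.5925, 0.3145, 0.102) at rest. The knob is back at its up position. I'll come down behind the roller with shut fingers and pull it towards −x.

```bash
python3 -m inch '-1 0.48 -1 0 0 0 0; -1 0.48 -1 0 0 0 0; -1 0.48 -1 0 0 0 0; -1 0.48 -1 0 0 0 0; -1 0.48 -1 0 0 0 0; -1 0.48 -1 0 0 0 0; -1 0.48 -1 0 0 0 0; -1 0.48 -1 0 0 0 0; -1 0.48 -1 0 0 0 0; -1 0.48 -1 0 0 0 0'
python3 -m inch '-1 0.48 -1 0 0 0 0; -1 0 -0.2 0 0 0 0; -1 0 0 0 0 0 0;-1 0 0 0 0 0 0'
python3 - <<'E'
from go import *
go([.623,.315,.092]);c=look('scene','cap')
P=pts(c);z=P[...,2];V=c['img'].max(-1)
b=(P[...,0]>.5)&(P[...,1]>.28)&(P[...,1]<.36)&(P[...,0]<.64)&(z>.085)&(z<.125)&(V<80)
for ce,q in comps(c,b,8): print(ce,len(q),q.min(0),q.max(0))
E
```

```text
time_s: 36.17
ee_pos: [0.6076, 0.2801, 0.2552]
eef_rot: [3.141, 0.002, 0.001]
force: [-0.0, 0.1, -0.3]
grip_width: 0.0008
grip_force: 0.0
time_s: 36.67
ee_pos: [0.6217, 0.3143, 0.2571]
eef_rot: [3.141, 0.0, 0.0]
force: [0.6, -0.1, 0.5]
grip_width: 0.0004
grip_force: 0.0
t 36.67 at [0.622 0.314 0.257] shift units [ 0.043 -0.024  5.502] turn [0.001 0.    0.   ]
scene cap [361.314 146.709] 86 top mid [0.565 0.118 0.209] mean [0.564 0.117 0.208]
scene cap [345.337 161.463] 95 top mid [0.568 0.043 0.209] mean [0.569 0.042 0.209]
scene cap [373.435 167.522] 92 top mid [0.641 0.082 0.208] mean [0.641 0.082 0.208]
[405.442 138.581] 43 [0.587 0.298 0.096] [0.604 0.325 0.113]
```

```bash
python3 -m inch '-1 0.1 0 1 0 0 0; -1 0 0 1 0 0 0; -1 0 0 1 0 0 0; -1 0 0 1 0 0 0; -1 0 0 1 0 0 0; -1 0 0 0.5 0 0 0; -1 0 0 0 0 0 0'
python3 -m inch '-1 -0.4 0 0 0 0 0; -1 -0.3 0 0 0 0 0; -1 -0.3 0 0 0 0 0; -1 -0.3 0 0 0 0 0; -1 -0.3 0 0 0 0 0; -1 -0.3 0 0 0 0 0; -1 -0.3 0 0 0 0 0; -1 -0.2 0 0 0 0 0; -1 -0.1 0 0 0 0 0; -1 0 0 0 0 0 0'
python3 - <<'E'
from go import *
go([.545,.315,.092]);c=camera('scene');cv2.imwrite('pics/c7.png',cv2.resize(c['img'][90:190,340:460],(600,500)))
E
```

```text
time_s: 37.6
ee_pos: [0.6247, 0.3148, 0.0917]
eef_rot: [3.141, 0.001, 0.0]
force: [0.1, 0.7, 0.1]
grip_width: 0.0008
grip_force: 0.0
time_s: 38.85
ee_pos: [0.5498, 0.3151, 0.0921]
eef_rot: [3.142, -0.0, 0.001]
force: [1.7, -0.6, -1.1]
grip_width: 0.0004
grip_force: 1.0
t 38.85 at [0.55  0.315 0.092] shift units [-0.162  0.002  0.003] turn [ 0.    -0.001  0.004]
```

View pics/c7.png

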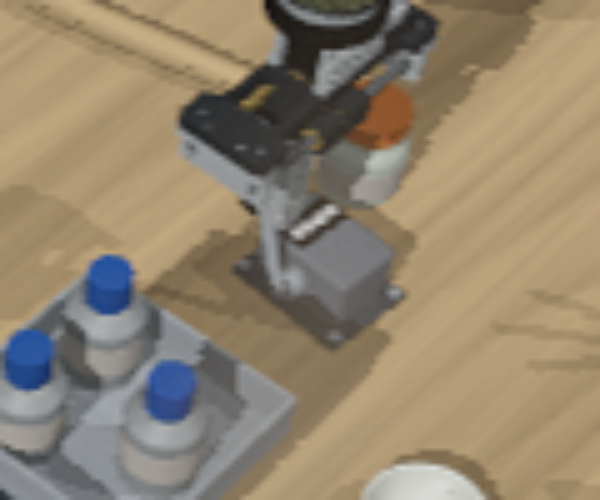

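The lever now leans to the front with the finger behind it. The 1.7 N is within the spring's range, so I push on until the stop is felt.

```bash
python3 -m inch '-1 -0.1 0 0 0 0 0; -1 -0.1 0 0 0 0 0; -1 0 0 0 0 0 0'; python3 -m inch '-1 -0.06 0 0 0 0 0; -1 0 0 0 0 0 0';python3 -m inch '-1 -0.06 0 0 0 0 0; -1 0 0 0 0 0 0'
```

```text
time_s: 39.28
ee_pos: [0.5482, 0.3149, 0.0924]
eef_rot: [-3.139, -0.011, -0.001]
force: [35.0, 3.8, -16.0]
grip_width: 0.0006
grip_force: 17.2
time_s: 39.52
ee_pos: [0.5479, 0.3149, 0.0925]
eef_rot: [-3.139, -0.014, -0.001]
force: [46.4, 5.0, -23.4]
grip_width: 0.0004
grip_force: 22.6
time_s: 39.78
ee_pos: [0.5476, 0.3148, 0.0925]
eef_rot: [-3.138, -0.017, -0.002]
force: [57.8, 6.0, -28.5]
grip_width: 0.0008
grip_force: 28.3
```

The stop was felt (35 to 58 N). Now I back off and let the lever spring back.

```bash
python3 -m inch '-1 0.3 0 0 0 0 0; -1 0.4 0 0 0 0 0; -1 0.4 0 0 0 0 0; -1 0.4 0 0 0 0 0; -1 0.4 0 0 0 0 0; -1 0.4 0 0 0 0 0; -1 0.4 0 0 0 0 0; -1 0.3 0 0 0 0 0; -1 0 0 -1 0 0 0; -1 0 0 -1 0 0 0'
python3 -m inch '0.2 0 0 -1 0 0 0; 0.2 0 0 -1 0 0 0; 0.2 0 0 -1 0 0 0; 0.2 0 0 -0.7 0 0 0; 0.2 -0.7 1 0 0 0 0; 0.2 -0.7 1 0 0 0 0; 0.2 -0.7 1 0 0 0 0; 0.2 0 1 0 0 0 0; 0.2 0 1 0 0 0 0; 0.2 0 1 0 0 0 0'
python3 - <<'E'
from go import *
c=look('side','cap');P=pts(c);z=P[...,2];V=c['img'].max(-1)
for c in [c,look('scene','cap')]:
    P=pts(c);z=P[...,2];V=c['img'].max(-1)
    b=(P[...,0]>.5)&(P[...,1]>.28)&(P[...,1]<.36)&(P[...,0]<.64)&(z>.085)&(z<.125)&(V<80)
    for ce,q in comps(c,b,8): print('roller',ce,len(q),q.min(0),q.max(0))
go([.563,.12,.196])
E
```

```text
time_s: 41.02
ee_pos: [0.6302, 0.3152, 0.1524]
eef_rot: [3.141, 0.001, 0.001]
force: [0.6, -0.2, -0.1]
grip_width: 0.0004
grip_force: 0.0
time_s: 42.28
ee_pos: [0.5673, 0.1343, 0.2632]
eef_rot: [-3.141, 0.0, 0.001]
force: [-0.4, 0.7, 0.2]
grip_width: 0.0566
grip_force: 0.0
side cap [273.516 178.419] 31 top mid [0.636 0.087 0.209] mean [0.635 0.088 0.209]
side cap [298.324 181.118] 34 top mid [0.565 0.047 0.209] mean [0.564 0.048 0.21 ]
side cap [281.472 191.111] 36 top mid [0.557 0.122 0.21 ] mean [0.557 0.122 0.21 ]
scene cap [361.291 146.698] 86 top mid [0.565 0.117 0.209] mean [0.564 0.117 0.208]
scene cap [345.385 161.458] 96 top mid [0.569 0.043 0.208] mean [0.569 0.042 0.208]
scene cap [373.474 167.558] 95 top mid [0.64  0.082 0.211] mean [0.641 0.082 0.209]
roller [225.86 245.14] 43 [0.581 0.305 0.096] [0.597 0.327 0.112]
roller [405.381 138.548] 42 [0.586 0.296 0.094] [0.603 0.325 0.115]
t 42.38 at [0.568 0.133 0.263] shift units [-0.152  0.436  2.244] turn [ 0.001 -0.    -0.009]
```

The roller sprang back to its rest position and the bottles are unmoved. Now the first bottle goes to the tray.

```bash
python3 -m inch '0.2 -0.2 0.45 0.2 0 0 0; 0.2 0 0 1 0 0 0; 0.2 0 0 1 0 0 0; 0.2 0 0 0 0 0 0; -0.9 0 0 0 0 0 0; -0.9 0 0 0 0 0 0; -0.9 0 0 0 0 0 0; -0.9 0 0 0 0 0 0; -0.9 0 0 0 0 0 0; -0.9 0 0 -0.6 0 0 0' 20
python3 -m inch '-0.9 0 0 -1 0 0 0; -0.9 0 0 -0.9 0 0 0; -0.9 -1 0 0 0 0 0; -0.9 -1 0 0 0 0 0; -0.9 -1 0 0 0 0 0; -0.9 -1 0.5 0 0 0 0; -0.9 -0.3 1 0 0 0 0; -0.9 0 1 0 0 0 0; -0.9 0 1 0 0 0 0; -0.9 0 1 0 0 0 0'
python3 - <<'E'
from go import *
y=-.183;Rm=np.array([[np.cos(y),-np.sin(y)],[np.sin(y),np.cos(y)]])
for d in[(.04,0),(-.04,.04),(-.04,-.04)]: print(np.array([.385,-.326])+Rm@d)
c=look('wrist','cap');P=pts(c);hsv=cv2.cvtColor(c['img'],cv2.COLOR_BGR2HSV);H,S=hsv[...,0].astype(int),hsv[...,1];z=P[...,2]
m=(H>75)&(H<95)&(S>80)&(z<.05)&(z>-.01)
for ce,q in comps(c,m,500): print('tray',ce,cv2.minAreaRect(q[:,:2].astype(np.float32)),q.min(0),q.max(0))
go([.424,-.333,.074])
E
```

```text
time_s: 43.62
ee_pos: [0.5606, 0.1216, 0.2137]
eef_rot: [3.141, 0.003, 0.001]
force: [-0.0, -0.6, -3.0]
grip_width: 0.0276
grip_force: 20.0
time_s: 44.88
ee_pos: [0.4321, -0.0143, 0.2716]
eef_rot: [-3.141, 0.001, 0.001]
force: [-0.0, 0.7, -3.9]
grip_width: 0.0269
grip_force: 20.0
[ 0.424 -0.333]
[ 0.353 -0.279]
[ 0.338 -0.358]
wrist cap [230.007  17.856] 1644 top mid [0.562 0.045 0.209] mean [0.563 0.045 0.21 ]
tray [565.486 202.037] ((0.3863179385662079, -0.3285938799381256), (0.18080344796180725, 0.17882151901721954), 78.88946533203125) [ 0.283 -0.423  0.002] [ 0.49  -0.224  0.033]
t 44.92 at [ 0.432 -0.017  0.272] shift units [-0.26  10.541  6.593] turn [ 0.004  0.007 -0.001]
```

```bash
python3 -m inch '-0.9 0 1 0 0 0 0; -0.9 0 1 0 0 0 0; -0.9 0 1 0 0 0 0; -0.9 0 1 0 0 0 0; -0.9 0 1 0 0 0 0; -0.9 0 1 0 0 0 0; -0.9 0 1 0 0 0 0; -0.9 0 1 0.5 0 0 0; -0.9 -0.1 1 0.7 0 0 0; -0.9 -0.15 1 0.8 0 0 0'
python3 -m inch '-0.9 0 0.6 1 0 0 0; -0.9 0 0 1 0 0 0; -0.9 0 0 1 0 0 0; -0.9 0 0 0.8 0 0 0; -0.9 0 0 0.4 0 0 0; -0.9 0 0 0.2 0 0 0; -0.9 0 0 0.1 0 0 0; -0.9 0 0 0 0 0 0; 0.2 0 0 0 0 0 0; 0.2 0 0 0 0 0 0'
python3 -m inch '0.2 0 0 0 0 0 0; 0.2 0 0 -1 0 0 0; 0.2 0 0 -1 0 0 0; 0.2 0 -0.5 -1 0 0 0; 0.2 0.1 -1 -1 0 0 0; 0.2 0.2 -1 -1 0 0 0; 0.2 0.2 -1 -1 0 0 0; 0.2 0.2 -1 -0.5 0 0 0; 0.2 0.3 -1 0 0 0 0; 0.2 0.4 -1 0 0 0 0'
python3 - <<'E'
from go import *
look('scene','cap');look('side','cap');go([.567,.045,.196])
E
```

```text
time_s: 46.18
ee_pos: [0.425, -0.3142, 0.2109]
eef_rot: [-3.141, 0.0, 0.001]
force: [0.2, 0.2, -2.1]
grip_width: 0.0271
grip_force: 20.0
time_s: 47.42
ee_pos: [0.4254, -0.3316, 0.0775]
eef_rot: [3.141, -0.001, 0.001]
force: [-0.4, -0.7, -0.4]
grip_width: 0.0439
grip_force: 0.0
time_s: 48.68
ee_pos: [0.4672, -0.1355, 0.2725]
eef_rot: [3.141, -0.001, 0.001]
force: [0.6, -0.9, 0.2]
grip_width: 0.0564
grip_force: 0.0
scene cap [345.355 161.484] 93 top mid [0.569 0.042 0.21 ] mean [0.568 0.042 0.209]
scene cap [373.533 167.489] 92 top mid [0.641 0.083 0.209] mean [0.641 0.082 0.209]
scene cap [219.258 233.237] 97 top mid [ 0.429 -0.334  0.089] mean [ 0.429 -0.334  0.088]
side cap [273.581 178.161] 31 top mid [0.637 0.086 0.21 ] mean [0.636 0.087 0.21 ]
side cap [298.5 181. ] 36 top mid [0.564 0.046 0.21 ] mean [0.563 0.048 0.21 ]
t 48.77 at [ 0.468 -0.134  0.272] shift units [ 3.331 -5.971  2.542] turn [-0.001 -0.002  0.019]
```

```bash
python3 -m inch '0.2 0.55 -1 0 0 0 0; 0.2 0.55 -1 0 0 0 0; 0.2 0.55 -1 0 0 0 0; 0.2 0.55 -1 0 0 0 0; 0.2 0.55 -1 0 0 0 0; 0.2 0.55 -1 0.52 0 0 0; 0.2 0 0 1 0 0 0; 0.2 0 0 1 0 0 0; 0.2 0 0 0 0 0 0; -0.9 0 0 0 0 0 0' 20
python3 -m inch '-0.9 0 0 0 0 0 0; -0.9 0 0 0 0 0 0; -0.9 0 0 0 0 0 0; -0.9 0 0 0 0 0 0; -0.9 0 0 -1 0 0 0; -0.9 0 0 -1 0 0 0; -0.9 0 0 -0.5 0 0 0; -0.9 -1 0 0 0 0 0; -0.9 -1 0.2 0 0 0 0; -0.9 -1 0.6 0 0 0 0'
python3 -m inch '-0.9 -1 1 0 0 0 0; -0.9 -0.6 1 0 0 0 0; -0.9 -0.5 1 0 0 0 0; -0.9 -0.5 1 0 0 0 0; -0.9 -0.5 1 0 0 0 0; -0.9 -0.5 1 0 0 0 0; -0.9 -0.5 1 0 0 0 0; -0.9 -0.5 1 0 0 0 0; -0.9 0 1 0 0 0 0; -0.9 0 0 0 0 0 0'
python3 - <<'E'
from go import *
look('scene','cap');go([.354,-.281,.075])
E
```

```text
time_s: 50.02
ee_pos: [0.5664, 0.0432, 0.1978]
eef_rot: [3.142, -0.002, 0.0]
force: [0.3, -0.3, 0.2]
grip_width: 0.0497
grip_force: 0.0
time_s: 51.28
ee_pos: [0.4746, 0.0197, 0.2704]
eef_rot: [3.142, 0.002, 0.002]
force: [0.0, 0.4, -3.3]
grip_width: 0.0275
grip_force: 20.0
time_s: 52.52
ee_pos: [0.3375, -0.2517, 0.2705]
eef_rot: [-3.141, 0.002, -0.001]
force: [0.1, 0.5, -3.5]
grip_width: 0.0275
grip_force: 20.0
scene cap [373.604 167.231] 91 top mid [0.642 0.082 0.211] mean [0.641 0.082 0.211]
scene cap [219.306 233.235] 98 top mid [ 0.429 -0.334  0.089] mean [ 0.43  -0.335  0.089]
t 52.58 at [ 0.338 -0.251  0.271] shift units [0.554 1.017 6.517] turn [-0.007  0.008 -0.004]
```

```bash
python3 -m inch '-0.9 0.54 1 0 0 0 0; -0.9 0 0 1 0 0 0; -0.9 0 0 1 0 0 0; -0.9 0 0 1 0 0 0; -0.9 0 0 1 0 0 0; -0.9 0 0 1 0 0 0; -0.9 0 0 0.8 0 0 0; -0.9 0 0 0.4 0 0 0; -0.9 0 0 0.25 0 0 0; -0.9 0 0 0.06 0 0 0'
python3 -m inch '-0.9 0 0 0 0 0 0; 0.2 0 0 0 0 0 0; 0.2 0 0 0 0 0 0; 0.2 0 0 0 0 0 0; 0.2 0 0 -1 0 0 0; 0.2 0 0 -1 0 0 0; 0.2 0 0 -1 0 0 0; 0.2 0 -0.5 -1 0 0 0; 0.2 0.5 -1 -1 0 0 0; 0.2 0.6 -1 -1 0 0 0'
python3 -m inch '0.2 0.9 -1 -0.6 0 0 0; 0.2 0.9 -1 0 0 0 0; 0.2 0.9 -1 0 0 0 0; 0.2 0.9 -1 0 0 0 0; 0.2 0.9 -1 0 0 0 0; 0.2 0.9 -1 0 0 0 0; 0.2 0.9 -1 0 0 0 0; 0.2 0.9 -1 0 0 0 0; 0.2 0.9 -1 0 0 0 0; 0.2 0 0 0 0 0 0'
python3 - <<'E'
from go import *
look('scene','cap');look('side','cap');go([.6385,.0845,.197])
E
```

```text
time_s: 53.82
ee_pos: [0.3551, -0.2806, 0.0769]
eef_rot: [3.141, -0.002, 0.001]
force: [3.3, 5.1, 10.3]
grip_width: 0.0274
grip_force: 20.1
time_s: 55.08
ee_pos: [0.3874, -0.2048, 0.2573]
eef_rot: [3.141, -0.0, -0.0]
force: [0.4, -0.5, -0.1]
grip_width: 0.0564
grip_force: 0.0
time_s: 56.32
ee_pos: [0.6308, 0.0664, 0.2729]
eef_rot: [-3.142, 0.001, 0.003]
force: [-1.5, -0.2, -1.1]
grip_width: 0.0567
grip_force: 0.0
scene cap [373.677 167.269] 93 top mid [0.64  0.081 0.212] mean [0.641 0.082 0.211]
scene cap [219.131 208.155] 84 top mid [ 0.359 -0.281  0.088] mean [ 0.359 -0.282  0.088]
scene cap [219.34  233.247] 97 top mid [ 0.428 -0.334  0.088] mean [ 0.429 -0.334  0.088]
side cap [273.387 177.71 ] 31 top mid [0.637 0.086 0.211] mean [0.636 0.087 0.212]
t 56.42 at [0.63  0.064 0.274] shift units [ 0.29  -0.668  2.556] turn [0.001 0.005 0.006]
```

```bash
python3 -m inch '0.2 0.29 -0.67 0.5 0 0 0; 0.2 0 0 1 0 0 0; 0.2 0 0 0.95 0 0 0; 0.2 0 0 0 0 0 0; -0.9 0 0 0 0 0 0; -0.9 0 0 0 0 0 0; -0.9 0 0 0 0 0 0; -0.9 0 0 0 0 0 0; -0.9 0 0 0 0 0 0; -0.9 0 0 -0.6 0 0 0' 20
python3 -m inch '-0.9 0 0 -1 0 0 0; -0.9 0 0 -0.9 0 0 0; -0.9 -1 0 0 0 0 0; -0.9 -1 0 0 0 0 0; -0.9 -1 0 0 0 0 0; -0.9 -1 0 0 0 0 0; -0.9 -1 0.5 0 0 0 0; -0.9 -1 1 0 0 0 0; -0.9 -0.4 1 0 0 0 0; -0.9 -0.4 1 0 0 0 0'
python3 -m inch '-0.9 -0.4 1 0 0 0 0; -0.9 -0.4 1 0 0 0 0; -0.9 -0.4 1 0 0 0 0; -0.9 -0.4 1 0 0 0 0; -0.9 -0.4 1 0 0 0 0; -0.9 -0.4 1 0 0 0 0; -0.9 -0.4 1 0 0 0 0; -0.9 -0.4 1 0 0 0 0; -0.9 0 1 0 0 0 0; -0.9 0 0 0 0 0 0'
python3 - <<'E'
from go import *
look('scene','cap');go([.340,-.360,.076])
E
```

```text
time_s: 57.68
ee_pos: [0.6381, 0.0847, 0.2177]
eef_rot: [3.141, 0.003, 0.001]
force: [0.2, -0.4, -2.6]
grip_width: 0.0274
grip_force: 20.0
time_s: 58.92
ee_pos: [0.4342, -0.0212, 0.2768]
eef_rot: [3.141, -0.001, 0.001]
force: [1.1, -0.4, -4.0]
grip_width: 0.0271
grip_force: 20.0
time_s: 60.18
ee_pos: [0.3387, -0.2917, 0.2762]
eef_rot: [3.141, 0.0, -0.001]
force: [-0.6, 0.2, -3.5]
grip_width: 0.027
grip_force: 20.0
scene cap [219.143 208.131] 84 top mid [ 0.359 -0.282  0.088] mean [ 0.36  -0.282  0.088]
scene cap [219.306 233.235] 98 top mid [ 0.429 -0.334  0.09 ] mean [ 0.429 -0.334  0.088]
t 60.23 at [ 0.339 -0.291  0.276] shift units [0.042 2.308 6.67 ] turn [-0.001  0.001 -0.003]
```

```bash
python3 -m inch '-0.9 0.03 1 0 0 0 0; -0.9 0 1 0 0 0 0; -0.9 0 0.3 1 0 0 0; -0.9 0 0 1 0 0 0; -0.9 0 0 1 0 0 0; -0.9 0 0 1 0 0 0; -0.9 0 0 1 0 0 0; -0.9 0 0 0.9 0 0 0; -0.9 0 0 0.5 0 0 0; -0.9 0 0 0.18 0 0 0'
python3 -m inch '-0.9 0 0 0 0 0 0; 0.2 0 0 0 0 0 0; 0.2 0 0 0 0 0 0; 0.2 0 0 0 0 0 0; 0.2 0 0 -1 0 0 0; 0.2 0 0 -1 0 0 0; 0.2 0 0 -1 0 0 0; 0.2 0.8 -0.5 -1 0 0 0; 0.2 0.8 -0.5 -1 0 0 0; 0.2 1 -0.8 -1 0 0 0'
python3 -m inch '0.2 1 -1 -0.3 0 0 0; 0.2 1 -1 0 0 0 0; 0.2 1 -1 0 0 0 0; 0.2 1 -1 0 0 0 0; 0.2 0.6 -1 0 0 0 0; 0.2 0 0 0 0 0 0'
python3 - <<'E'
from go import *
look('scene','cap');look('scene','brass');look('side','brass');go([.609,-.117,.173])
E
```

```text
time_s: 61.48
ee_pos: [0.3405, -0.3592, 0.0785]
eef_rot: [3.142, -0.0, 0.001]
force: [5.8, 8.1, 26.1]
grip_width: 0.0273
grip_force: 20.0
time_s: 62.72
ee_pos: [0.4184, -0.305, 0.2594]
eef_rot: [3.141, -0.0, -0.0]
force: [-0.5, -0.5, -0.0]
grip_width: 0.056
grip_force: 0.0
time_s: 63.48
ee_pos: [0.5566, -0.1536, 0.267]
eef_rot: [-3.141, 0.0, 0.003]
force: [-0.2, 0.6, 1.1]
grip_width: 0.0565
grip_force: 0.0
scene cap [219.071 208.083] 84 top mid [ 0.36  -0.281  0.088] mean [ 0.36  -0.283  0.088]
scene cap [194.323 220.968] 93 top mid [ 0.344 -0.361  0.089] mean [ 0.344 -0.362  0.089]
scene cap [219.302 233.219] 96 top mid [ 0.429 -0.334  0.088] mean [ 0.429 -0.334  0.088]
scene brass [413.988 112.129] 163 top mid [0.524 0.458 0.077] mean [0.524 0.46  0.075]
scene brass [329.385 194.   ] 13 top mid [ 0.567 -0.019  0.097] mean [ 0.568 -0.02   0.097]
scene brass [335.111 198.556] 18 top mid [ 0.593 -0.021  0.1  ] mean [ 0.593 -0.021  0.1  ]
scene brass [315.914 213.903] 267 top mid [ 0.612 -0.121  0.192] mean [ 0.613 -0.122  0.191]
scene brass [342.55 203.95] 20 top mid [ 0.622 -0.018  0.103] mean [ 0.622 -0.018  0.102]
scene brass [348.909 208.909] 22 top mid [ 0.646 -0.017  0.097] mean [ 0.645 -0.017  0.097]
scene brass [269.073 307.309] 55 top mid [ 0.685 -0.37   0.049] mean [ 0.684 -0.37   0.048]
side brass [324.45 164.35] 20 top mid [ 0.608 -0.114  0.191] mean [ 0.606 -0.114  0.191]
side brass [324.859 173.634] 71 top mid [ 0.603 -0.114  0.174] mean [ 0.601 -0.115  0.174]
side brass [353.72 171.04] 25 top mid [ 0.68  -0.365  0.048] mean [ 0.68  -0.364  0.048]
t 63.62 at [ 0.556 -0.156  0.267] shift units [ 1.783 -1.297  3.144] turn [0.001 0.    0.001]
```

```bash
python3 -m inch '0.2 0.9 -0.63 0 0 0 0; 0.2 0.88 -0.62 0.14 0 0 0; 0.2 0 0 1 0 0 0; 0.2 0 0 1 0 0 0; 0.2 0 0 1 0 0 0; 0.2 0 0 0 0 0 0; -0.9 0 0 0 0 0 0; -0.9 0 0 0 0 0 0; -0.9 0 0 0 0 0 0; -0.9 0 0 0 0 0 0' 25
python3 -m inch '-0.9 0 0 0 0 0 0; -0.9 0 0 -0.6 0 0 0; -0.9 0 0 -1 0 0 0; -0.9 0 0 -1 0 0 0; -0.9 -0.2 1 0 0 0 0; -0.9 -0.2 1 0 0 0 0; -0.9 -0.2 1 0 0 0 0; -0.9 -0.2 1 0 0 0 0; -0.9 -0.2 1 0 0 0 0; -0.9 -0.2 1 0 0 0 0'
python3 -m inch '-0.9 -0.2 0.8 0 0 0 0; -0.9 -0.23 0.6 0 0 0 0; -0.9 0 0 0 0 0 0'
python3 - <<'E'
from go import *
c=look('scene','brass');go([.560,-.341,.054])
P=pts(c);hsv=cv2.cvtColor(c['img'],cv2.COLOR_BGR2HSV);H,S=hsv[...,0].astype(int),hsv[...,1];z=P[...,2]
for ce,q in comps(c,(H>100)&(H<125)&(z<.03)&(S>80)&(P[...,1]<-.25)&(P[...,1]>-.45)&(P[...,0]>.45)&(P[...,0]<.7),30): print('felt',len(q),(q.min(0)+q.max(0))/2,q.max(0)-q.min(0))
E
```

```text
time_s: 64.88
ee_pos: [0.6094, -0.1179, 0.1735]
eef_rot: [3.141, -0.001, 0.001]
force: [-0.2, -1.1, 1.0]
grip_width: 0.0253
grip_force: 25.0
time_s: 66.12
ee_pos: [0.573, -0.2984, 0.2516]
eef_rot: [-3.141, 0.0, 0.001]
force: [1.1, 0.1, -4.3]
grip_width: 0.0251
grip_force: 25.0
time_s: 66.5
ee_pos: [0.5599, -0.3407, 0.251]
eef_rot: [-3.141, 0.0, -0.001]
force: [0.8, 0.5, -5.2]
grip_width: 0.0256
grip_force: 25.0
scene brass [414.061 112.248] 165 top mid [0.525 0.46  0.075] mean [0.524 0.459 0.074]
scene brass [329.571 194.071] 14 top mid [ 0.569 -0.02   0.099] mean [ 0.569 -0.02   0.098]
scene brass [335.118 198.412] 17 top mid [ 0.593 -0.02   0.1  ] mean [ 0.592 -0.02   0.1  ]
scene brass [342.556 203.889] 18 top mid [ 0.622 -0.019  0.101] mean [ 0.622 -0.019  0.101]
scene brass [348.762 208.81 ] 21 top mid [ 0.646 -0.019  0.101] mean [ 0.644 -0.019  0.1  ]
scene brass [240.404 248.979] 47 top mid [ 0.575 -0.345  0.217] mean [ 0.579 -0.348  0.216]
scene brass [268.865 307.096] 52 top mid [ 0.685 -0.37   0.049] mean [ 0.685 -0.371  0.048]
t 66.55 at [ 0.56  -0.34   0.251] shift units [-0.01   0.04   6.568] turn [-0.002  0.001  0.001]
felt 518 [ 0.561 -0.341  0.006] [0.081 0.078 0.014]
```

```bash
python3 -m inch '-0.9 0 0 1 0 0 0; -0.9 0 0 1 0 0 0; -0.9 0 0 1 0 0 0; -0.9 0 0 1 0 0 0; -0.9 0 0 1 0 0 0; -0.9 0 0 0.8 0 0 0; -0.9 0 0 0.4 0 0 0; -0.9 0 0 0.2 0 0 0; -0.9 0 0 0.14 0 0 0; -0.9 0 0 0 0 0 0'
python3 -m inch '0.2 0 0 0 0 0 0; 0.2 0 0 0 0 0 0; 0.2 0 0 0 0 0 0; 0.2 0 0 -1 0 0 0; 0.2 0 0 -1 0 0 0; 0.2 0 0 -1 0 0 0; 0.2 0 0 -1 0 0 0; 0.2 0 0 -1 0 0 0; 0.2 -1 0 -1 0 0 0; 0.2 -1 0 0 0 0 0'
python3 -m inch '0.2 -1 0 0 0 0 0; 0.2 -1 0 0 0 0 0; 0.2 -1 1 0 0 0 0; 0.2 -1 1 0 0 0 0; 0.2 0 1 0 0 0 0; 0.2 0 1 0 0 0 0; 0.2 0 0 0 0 0 0; 0.2 0 0 0 0 0 0'
python3 - <<'E'
from go import *
c=look('scene','brass','f1.png');look('scene','cap');look('side','brass','f2.png')
for k in[c]:
    P=pts(c);z=P[...,2];V=c['img'].max(-1)
    b=(P[...,0]>.5)&(P[...,1]>.28)&(P[...,1]<.36)&(P[...,0]<.64)&(z>.085)&(z<.125)&(V<80)
    for ce,q in comps(c,b,8): print('roller',q.min(0),q.max(0))
    f=(abs(P[...,0]-.6)<.06)&(abs(P[...,1]-.083)<.06)&(abs(z-.127)<.02);print('pan',np.median(z[f]));f=(abs(P[...,0]-.61)<.035)&(abs(P[...,1]+.117)<.035)&(abs(z-.127)<.02);print('plate',np.median(z[f]))
E
```

```text
time_s: 67.8
ee_pos: [0.5607, -0.3398, 0.0552]
eef_rot: [3.141, -0.0, 0.001]
force: [-0.4, -1.1, -4.3]
grip_width: 0.0253
grip_force: 25.0
time_s: 69.05
ee_pos: [0.5004, -0.3402, 0.2375]
eef_rot: [3.139, -0.004, 0.001]
force: [-0.3, -0.5, -0.3]
grip_width: 0.0565
grip_force: 0.0
time_s: 70.05
ee_pos: [0.3807, -0.4593, 0.2349]
eef_rot: [-3.141, -0.0, 0.001]
force: [-0.0, 0.3, -0.3]
grip_width: 0.0565
grip_force: 0.0
scene brass [413.975 112.202] 163 top mid [0.523 0.461 0.075] mean [0.524 0.459 0.074]
scene brass [329.385 194.   ] 13 top mid [ 0.569 -0.02   0.1  ] mean [ 0.569 -0.02   0.099]
scene brass [335.118 198.412] 17 top mid [ 0.593 -0.019  0.101] mean [ 0.593 -0.02   0.1  ]
scene brass [342.647 204.   ] 17 top mid [ 0.623 -0.018  0.101] mean [ 0.622 -0.019  0.101]
scene brass [348.909 208.909] 22 top mid [ 0.646 -0.018  0.098] mean [ 0.645 -0.018  0.097]
scene brass [248.798 270.823] 203 top mid [ 0.562 -0.342  0.071] mean [ 0.563 -0.343  0.071]
scene brass [269.031 308.031] 64 top mid [ 0.684 -0.37   0.049] mean [ 0.684 -0.37   0.049]
scene cap [219.129 208.094] 85 top mid [ 0.36  -0.283  0.091] mean [ 0.359 -0.282  0.089]
scene cap [194.37 221.  ] 92 top mid [ 0.344 -0.361  0.091] mean [ 0.345 -0.362  0.089]
scene cap [219.306 233.235] 98 top mid [ 0.428 -0.333  0.09 ] mean [ 0.429 -0.335  0.089]
side brass [352.941 170.294] 17 top mid [ 0.679 -0.365  0.049] mean [ 0.679 -0.364  0.048]
side brass [373.038 181.298] 104 top mid [ 0.558 -0.336  0.074] mean [ 0.558 -0.336  0.073]
roller [0.586 0.298 0.096] [0.603 0.324 0.111]
pan 0.12619281054365739
plate 0.1258920197128811
```

View pics/f1.png

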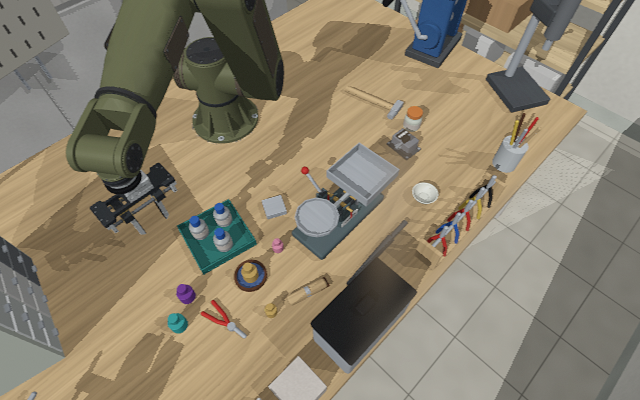

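The final picture shows three bottles in the tray at (220,208), (194,221) and (219,233). The weight is in its dish at (249,271), the knob is up at (305,170), and the rest is unmoved.

```bash
python3 -c "
from station import ticket
print(ticket.hand_in())"
```

```text
the job is handed in; nothing more can be done
None
```

I carried out the weighing, logged it on the counter and handed the job in at about 70 s; the hand-in gave no verdict back. At hand-in the three bottles stood in the tray and the weight in its dish, with the arrest lever up, the beam level and the counter lever back at rest.

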